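# Load the vibrating table with spacer plates and a jaw model

### The job

Stack all the loose grey spacer plates centred on the sprung metal table of the vibrator and lying lengthways along it, the longest at the bottom and each shorter one on the next longer; after letting go of a plate, and before adding the next, press it with the fingertips until you feel the sprung table give, to be sure it lies flat. Then stand the yellow jaw model, teeth up, on the middle of the top plate. Last, turn the blank selector anticlockwise back to its end stop and from there clockwise by one click for each plate in the stack.

Things in the scene. Friction and masses are not known exactly. Their poses are not given: they have to be found in the camera images.
- plate_a: Longest loose grey plastic spacer plate, 104 long (its y) x 60 wide (its x) x 16 mm thick (z); two small dark screw heads on top (keep that face up). Origin at the centre of its underside. It may be absent.
- plate_b: Second longest loose grey plastic spacer plate, 92 long (its y) x 60 wide (its x) x 16 mm thick (z); two small dark screw heads on top (keep that face up). Origin at the centre of its underside. It may be absent.
- plate_c: Third longest loose grey plastic spacer plate, 80 long (its y) x 60 wide (its x) x 16 mm thick (z); two small dark screw heads on top (keep that face up). Origin at the centre of its underside. It may be absent.
- plate_d: Shortest loose grey plastic spacer plate, 68 long (its y) x 60 wide (its x) x 16 mm thick (z); two small dark screw heads on top (keep that face up). Origin at the centre of its underside. It may be absent.
- jaw_model: Yellow plaster lower jaw model standing loose, teeth up (z), 56 (x) x 65 (y) x 37 mm high, 0.1 kg; grasp its base by the sides across x. Origin at the centre of its underside. Its yaw on the stack does not matter.
- vibrator: The vibrating table unit, fixed to the worktop: white housing 230 (x) x 150 (y) mm, its top 36 mm above the worktop; the sprung table stands over the front (-x) part, the selector on the rear part. Origin at the centre of its underside.
- table_top (a point): Centre of the sprung table's top face, 52 mm above the worktop when up; the table is a bare aluminium plate 92 (x) x 136 (y) mm with eight low steel pins, 6 mm thick and standing 8 mm above it, round the place for the lowest plate (at x +-41, y +-42 and x +-22, y +-63 mm from the centre: 8 mm clear of the longest plate on every side); a stacked plate must lie with its length along this y. z up.
- sprung_table (a joint): How far the sprung table is pushed down, m: 0 up, 0.005 at its lower stop. The springs are preloaded: it stays up under all the plates and the model; the plates weigh 1 to 2 N each, and a push of 5 to 10 N (less the higher the stack) sinks it 2 mm, 9 to 14 N drives it to the stop.
- selector_grip (a point): Point on the selector's axis at mid height of its bar grip, 59 mm above the worktop, 140 mm behind (+x of the vibrator) the table's centre. The blank black bar grip is 50 mm long (this point's x, turning with it), 13 mm thick (y), from 45 to 69 mm above the worktop. z up.
- selector (a joint): Angle of the selector, rad: 0 at the anticlockwise end stop, growing clockwise as seen from above to 2.4; detents (clicks) every 0.4 rad, the end stop being click 0; it is drawn into the nearest detent when let go, and turns with under 0.4 N m. At 0 the bar lies along the vibrator's x.
Mind the look-alikes: they are no part of the job. Leave any red look-alike of the plate_c alone.

How it is judged (in metres and radians):
On the way, in this order (a step that is already met when the one before it is completed fails the run):
1. the longest (104 mm) plate lies flat, centred and square on the sprung table or the longer plates there, let go (horizontal distance between plate_a and table_top below 0.015 m and angle between plate_a's own z axis and vertical below 0.06 rad and angle between the x axis of plate_a and the x axis of table_top, either way round below 0.17 rad and z of plate_a in the frame of table_top between -0.004 and 0.004 m and linear speed of plate_a below 0.02 m/s and contact force between the fingers and plate_a below 0.1 N), for 0.2 s.
2. the longest (104 mm) plate, lying there as the uppermost, is pressed with the fingers so that the sprung table sinks by over 2 mm (horizontal distance between plate_a and table_top below 0.015 m and angle between plate_a's own z axis and vertical below 0.06 rad and angle between the x axis of plate_a and the x axis of table_top, either way round below 0.17 rad and z of plate_a in the frame of table_top below 0.004 m and contact force between the fingers and plate_a above 1 N and height (world z) of plate_a between 0.0452 and 0.05 m), for 0.1 s.
3. the 92 mm plate lies flat, centred and square on the sprung table or the longer plates there, let go (horizontal distance between plate_b and table_top below 0.015 m and angle between plate_b's own z axis and vertical below 0.06 rad and angle between the x axis of plate_b and the x axis of table_top, either way round below 0.17 rad and z of plate_b in the frame of table_top between -0.004 and 0.02 m and linear speed of plate_b below 0.02 m/s and contact force between the fingers and plate_b below 0.1 N), for 0.2 s.
4. the 92 mm plate, lying there as the uppermost, is pressed with the fingers so that the sprung table sinks by over 2 mm (horizontal distance between plate_b and table_top below 0.015 m and angle between plate_b's own z axis and vertical below 0.06 rad and angle between the x axis of plate_b and the x axis of table_top, either way round below 0.17 rad and z of plate_b in the frame of table_top below 0.02 m and contact force between the fingers and plate_b above 1 N and (height (world z) of plate_b between 0.0452 and 0.05 m or height (world z) of plate_b between 0.0612 and 0.066 m)), for 0.1 s.
5. the 80 mm plate lies flat, centred and square on the sprung table or the longer plates there, let go (horizontal distance between plate_c and table_top below 0.015 m and angle between plate_c's own z axis and vertical below 0.06 rad and angle between the x axis of plate_c and the x axis of table_top, either way round below 0.17 rad and z of plate_c in the frame of table_top between -0.004 and 0.036 m and linear speed of plate_c below 0.02 m/s and contact force between the fingers and plate_c below 0.1 N), for 0.2 s.
6. the 80 mm plate, lying there as the uppermost, is pressed with the fingers so that the sprung table sinks by over 2 mm (horizontal distance between plate_c and table_top below 0.015 m and angle between plate_c's own z axis and vertical below 0.06 rad and angle between the x axis of plate_c and the x axis of table_top, either way round below 0.17 rad and z of plate_c in the frame of table_top below 0.036 m and contact force between the fingers and plate_c above 1 N and (height (world z) of plate_c between 0.0452 and 0.05 m or height (world z) of plate_c between 0.0612 and 0.066 m or height (world z) of plate_c between 0.0772 and 0.082 m)), for 0.1 s.
7. the 68 mm plate lies flat, centred and square on the sprung table or the longer plates there, let go (horizontal distance between plate_d and table_top below 0.015 m and angle between plate_d's own z axis and vertical below 0.06 rad and angle between the x axis of plate_d and the x axis of table_top, either way round below 0.17 rad and z of plate_d in the frame of table_top between -0.004 and 0.052 m and linear speed of plate_d below 0.02 m/s and contact force between the fingers and plate_d below 0.1 N), for 0.2 s.
8. the 68 mm plate, lying there as the uppermost, is pressed with the fingers so that the sprung table sinks by over 2 mm (horizontal distance between plate_d and table_top below 0.015 m and angle between plate_d's own z axis and vertical below 0.06 rad and angle between the x axis of plate_d and the x axis of table_top, either way round below 0.17 rad and z of plate_d in the frame of table_top below 0.052 m and contact force between the fingers and plate_d above 1 N and (height (world z) of plate_d between 0.0452 and 0.05 m or height (world z) of plate_d between 0.0612 and 0.066 m or height (world z) of plate_d between 0.0772 and 0.082 m or height (world z) of plate_d between 0.0932 and 0.098 m)), for 0.1 s.
9. the jaw model stands teeth up on the top plate, let go (horizontal distance between jaw_model and table_top below 0.018 m and angle between jaw_model's own z axis and vertical below 0.08 rad and linear speed of jaw_model below 0.02 m/s and z of jaw_model in the frame of table_top above 0.027 m and contact force between the fingers and jaw_model below 0.1 N), for 0.2 s.
10. the selector is turned back to its end stop (below 0.1 rad) (value of joint selector below 0.1 rad), for 0.1 s.
At the end, for the whole second after the job is handed in: All present plates lie flat (0.06 rad) on the sprung table, longest lowest, within 15 mm of its centre and 0.17 rad of its length; the model stands upright (0.08 rad) on the top plate within 18 mm of the centre; selector within 0.13 rad of 0.4 rad times the number of plates; all at rest (horizontal distance between each of plate_a, plate_b, plate_c, plate_d and table_top below 0.015 m and angle between each of plate_a, plate_b, plate_c, plate_d's own z axis and vertical below 0.06 rad and angle between the x axis of each of plate_a, plate_b, plate_c, plate_d and the x axis of table_top, either way round below 0.17 rad and z of plate_a in the frame of table_top between -0.004 and 0.004 m and linear speed of each of plate_a, plate_b, plate_c, plate_d, jaw_model below 0.02 m/s and z of plate_b in the frame of table_top between -0.004 and 0.02 m and z of plate_c in the frame of table_top between -0.004 and 0.036 m and z of plate_d in the frame of table_top between -0.004 and 0.052 m and z of each of plate_b, plate_c, plate_d in the frame of plate_a above 0.011 m and z of each of plate_c, plate_d in the frame of plate_b above 0.011 m and z of plate_d in the frame of plate_c above 0.011 m and horizontal distance between jaw_model and table_top below 0.018 m and angle between jaw_model's own z axis and vertical below 0.08 rad and ((z of jaw_model in the frame of table_top between 0.027 and 0.037 m and value of joint selector between 0.67 and 0.93 rad) or (z of jaw_model in the frame of table_top between 0.043 and 0.053 m and value of joint selector between 1.07 and 1.33 rad) or (z of jaw_model in the frame of table_top between 0.059 and 0.069 m and value of joint selector between 1.47 and 1.73 rad)) and value of joint sprung_table below 0.002 m); the robot touches nothing.
Of plate_a, plate_b, plate_c, plate_d only 2 to 4 are there at a start; the rules pass over those that are not, and their reading is None.
At some moment in a run one of plate_a may be knocked a few centimetres aside while the robot is not near it.
Once in a run the grip may slacken for a moment while it holds something.
It also fails if it takes over 210 s, if anything falls off the work surface, if the arm or the gripper's body presses on something with over 40 N, if the wrist force passes 120 N, or if a joint passes its speed limit or range.

### The arm

A 6-joint arm with a two-finger parallel gripper is mounted at the origin on a cart in front of the work surface, level with it; the furniture and walls round the work are solid. World frame = base frame: x ahead of the robot, y to its left, z up, the work surface at z = 0. Lengths are in mm, angles in degrees, forces in N, time in s.
With the tool pointing down it reaches from about 375 to 825 mm from the base axis. Payload 5.5 kg.
Tool frame: the origin (TCP) lies midway between the tips of the shut fingers; the grasp point (between the pads) lies 19 mm behind it; z points along the fingers, x is the direction in which the jaws open and shut, and the axes are right-handed (so a half turn about z gives the same grasp; the last joint's range is limited). The gripper opens to 85 mm and grips with 20 to 120 N. Pads are 22 mm wide; open, the fingers measure 114 mm over their backs; the gripper's body (76 mm by 85 mm) begins 54 mm behind the grasp point. The pads swing forward as they close: fully open they stand 13 mm farther back than shut.
Start: joints at [-72.766, 17.962, -2.699, 69.339, 0, 90], TCP at [177.767, -573.056, 231.299] pointing down, gripper open.
Joint ranges: [-152.73, 152.73], [-39.44, 99.34], [-58.76, 71.6], [-118.89, 123.64], [-81.53, 83.1], [-180, 180]. Speed limits (degrees/s): [136.94, 136.94, 172.46, 180, 180, 180].

### API

Orientations are given as a 3x3 rotation matrix whose columns are the frame's x, y, z axes.
In Python, from bench import arm, vision, order, spotter gives the robot as it stands.
- The arm moves only by the tool carry_out, never from a script. Its argument "moves" is a list of rows, each an object of numbers: "jaw": the closure in counts, from 0 (fully open) to 255 (shut); "dx", "dy", "dz": the shift along the world's x, y, z in mm; "spin": the turn about the world's z in degrees. In form: [{"jaw": .., "dx": .., "dy": .., "dz": .., "spin": ..}, ...]. A call has 1 to 8 rows; each row shifts and turns the commanded pose from where the row before left it; what a row does not reach is not made up. A row lasts 1/8 s, in which the tool goes at most 62.5 mm and 10.7 degrees, less where a joint would pass 70% of its speed; a pose out of reach is approached as far as the arm can. A call is refused whole if a number of a shift passes 62.5 or a number of a turn 10.7, either way. A call with a gripper value outside its range is refused whole. The fingers move at their own pace and stop on an object; "grip_force" is the grip in N (left out, the last holds). Time passes only in rows, so rows that do not move let the fingers close. It gives the time, the measured TCP pose, the force and the opening at its end, in the units of the state.
- arm.observe(): the state, without advancing time (a new reading comes with each control period).
- vision.snapshot(name): name is "scene" or "top" or "wrist"; returns the picture (384x512x3 uint8, red, green, blue); there is no depth.
- vision.get_calibration(name): a dict with "camera_matrix" (3x3 intrinsics, pixels), "k1" (the pictures are not rectified: a ray, as slopes to the right and down, at radius r is drawn at 1 + k1 r^2 times it, then the intrinsics apply), "cam_to_world" (4x4, takes a point from camera to world coordinates); the wrist camera has in their place "hand_eye" (4x4, takes a point from camera to tool coordinates, whose origin is the TCP and whose axes are the tool frame's). Camera axes: x right, y down, z forward; pixel columns grow to the right and rows downward; lengths in mm; the calibration is good to about 2 mm. A picture is of the moment at which its call begins: read the wrist's pose just before it. get_calibration takes no time and is no camera call.
- order.sign_off(): hands the job in, once; it reports no verdict.
Trained networks look in the newest picture that a camera, given by its name, has taken for a name from the list of things; names that differ only in an ending like _2 or _b are one class to them, and where a whole thing is asked for, a point or a joint stands for the part that bears it (a point fixed in the world has none). Each returns a list of dicts, best first, with "conf" (0 to 1); they miss things now and then, are a little off and sometimes report something else, mostly with a low value. They report only what shows in the picture. A call takes as long as a camera call. They do not tell look-alikes from the thing itself.
- spotter.find_in(camera, name): "location" ([column, row] in pixels, amid what is visible of it).
- spotter.silhouettes(camera, name): "mask" (384x512 bool, what is visible of it) and "location" ([column, row] in pixels, amid what is visible of it).
The state is a dict: "t": time; "joint_positions": joint angles; "joint_velocities": joint speeds; "joint_efforts": joint torques, N m; "position": TCP position; "tcp_rot": TCP orientation; "contact_force": force on the tool from outside, world axes, zero at the start; "torque": the same for the moment, N m; "gripper_width": finger opening in mm.
Only numpy, scipy, OpenCV 4.12 (cv2) and the standard library are available. Lean on these libraries where they do the work, as an engineer would, in place of code of your own. Each camera call takes 0.05 s, during which the arm holds its last target.

## Working session

There is one attempt and no reset: what is moved stays moved. The work goes in short steps, Python scripts to look and compute and a tool call to move; the robot and the scene stay as the last step left them, time stands still between calls to the robot, and variables do not carry over. Pictures are saved under pics/ and viewed, and the job is handed in when it is done.

Besides the shell and the picture viewer there is one more tool, called after "Call:" in YAML: its name, and indented under it one key for each argument. carry_out: Moves the arm, as the interface text tells. Its arguments: {"type":"object","properties":{"moves":{"type":"array","items":{"type":"object","properties":{"jaw":{"type":"number"},"dx":{"type":"number"},"dy":{"type":"number"},"dz":{"type":"number"},"spin":{"type":"number"}}}},"grip_force":{"type":"number"}},"required":["moves"]}

```bash
ls; mkdir -p pics
cat > h.py <<'E'
import numpy as np, cv2, json
from bench import arm, vision, order, spotter
np.set_printoptions(precision=2,suppress=True)
def save(name,fn,crop=None,scale=1):
    im=vision.snapshot(name)
    np.save('pics/last_%s.npy'%name,im)
    o=im
    if crop: o=o[crop[1]:crop[3],crop[0]:crop[2]]
    o=cv2.resize(o,None,fx=scale,fy=scale,interpolation=cv2.INTER_CUBIC)
    cv2.imwrite('pics/'+fn,o[:,:,::-1]); return im
def cam(name):
    c=vision.get_calibration(name)
    K=np.array(c['camera_matrix']);k1=c['k1']
    if 'cam_to_world' in c: T=np.array(c['cam_to_world'])
    else:
        s=arm.observe(); W=np.eye(4);W[:3,:3]=np.array(s['tcp_rot']);W[:3,3]=s['position']
        T=W@np.array(c['hand_eye'])
    return K,k1,T
def p2w(c,uv,z):
    K,k1,T=c
    uv=np.atleast_2d(np.array(uv,float))
    d=np.stack([(uv[:,0]-K[0,2])/K[0,0],(uv[:,1]-K[1,2])/K[1,1]],1)
    x=d.copy()
    for _ in range(20):
        r2=(x**2).sum(1,keepdims=True); x=d/(1+k1*r2)
    ray=np.c_[x,np.ones(len(x))]@T[:3,:3].T
    o=T[:3,3]; s=(z-o[2])/ray[:,2]
    return o+ray*s[:,None]
def w2p(c,P):
    K,k1,T=c
    P=np.atleast_2d(np.array(P,float)); q=(P-T[:3,3])@T[:3,:3]
    x=q[:,:2]/q[:,2:]; r2=(x**2).sum(1,keepdims=True); x=x*(1+k1*r2)
    return np.c_[x[:,0]*K[0,0]+K[0,2],x[:,1]*K[1,1]+K[1,2]]
E
python3 - <<'E'
from h import *
s=arm.observe(); print({k:np.array(v) for k,v in s.items()})
for n in('scene','top','wrist'):
    save(n,n+'0.png',scale=1.5); K,k1,T=cam(n); print(n,K,k1,T)
E
```

```text
pics
{'t': array(0.), 'joint_positions': array([-72.77,  18.01,  -2.76,  69.34,   0.  ,  90.  ]), 'joint_velocities': array([-0.03, -0.03, -0.03, -0.04,  0.05,  0.11]), 'joint_efforts': array([  0.  , -53.96,  33.98,   0.02,   0.  ,   0.  ]), 'position': array([ 177.59, -572.5 ,  230.41]), 'tcp_rot': array([[ 0.3 , -0.96, -0.  ],
       [-0.96, -0.3 ,  0.  ],
       [-0.  , -0.  , -1.  ]]), 'contact_force': array([-0.  , -0.01, -0.51]), 'torque': array([0.01, 0.06, 0.05]), 'gripper_width': array(85.09)}
scene [[390.38   0.   250.84]
 [  0.   390.38 188.53]
 [  0.     0.     1.  ]] -0.037124405260254255 [[   0.82   -0.44    0.37  203.61]
 [  -0.58   -0.61    0.54 -388.68]
 [  -0.01   -0.66   -0.75  703.36]
 [   0.      0.      0.      1.  ]]
top [[358.35   0.   251.05]
 [  0.   358.35 185.97]
 [  0.     0.     1.  ]] 0.02791776166635683 [[ -0.01  -0.98   0.18 352.92]
 [ -1.     0.01  -0.    99.82]
 [  0.    -0.18  -0.98 923.69]
 [  0.     0.     0.     1.  ]]
wrist [[316.5    0.   255.79]
 [  0.   316.5  192.92]
 [  0.     0.     1.  ]] -0.08666297302975692 [[   0.3    -0.9    -0.31  259.26]
 [  -0.96   -0.28   -0.1  -547.5 ]
 [  -0.      0.33   -0.94  372.43]
 [   0.      0.      0.      1.  ]]
```

View pics/scene0.png

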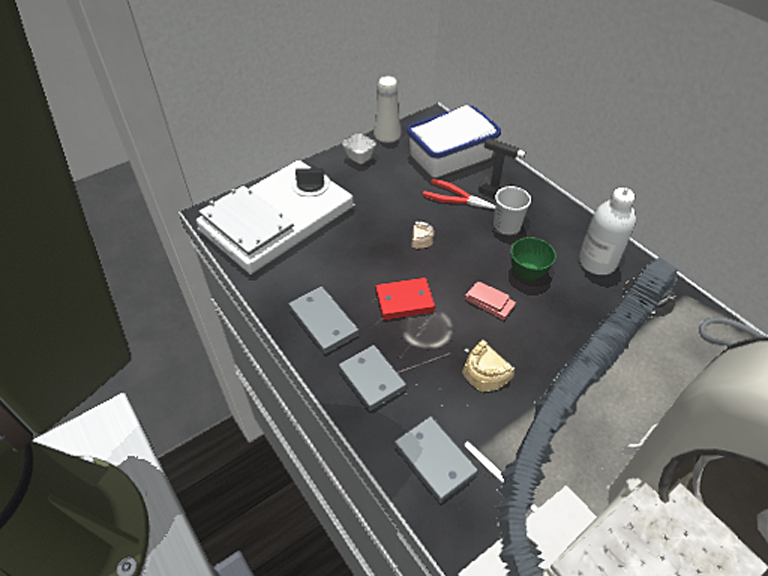

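View pics/top0.png

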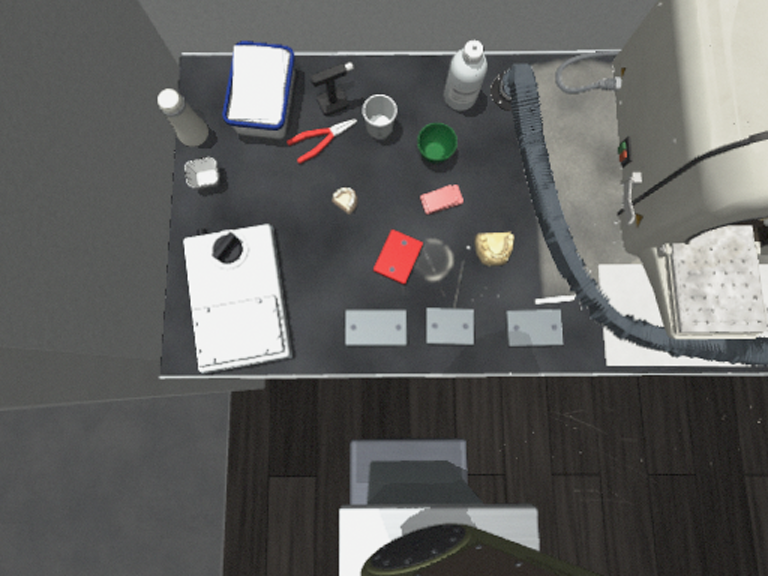

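View pics/wrist0.png

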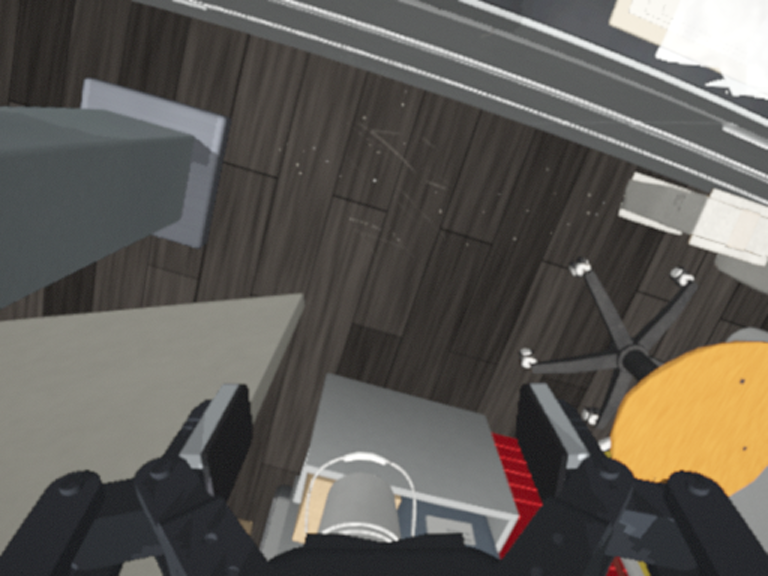

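The top view (1.5x) shows three grey plates at (376,328), (450,326) and (535,328). There's a red look-alike at (398,257), the yellow jaw at (494,248), a small cream jaw decoy at (345,200), a pink block at (441,198), and the vibrator at (238,298) with its selector at (228,248).

Run:
```python
from h import *
for name in('top','scene'):
    im=save(name,name+'_crop.png'); c=cam(name)
    hsv=cv2.cvtColor(im,cv2.COLOR_RGB2HSV)
    for n in('plate_a','vibrator','jaw_model','table_top','selector_grip'):
        try: r=spotter.silhouettes(name,n)
        except Exception as e: print(n,e); continue
        for d in r:
            m=d['mask'].astype(np.uint8)
            cs,_=cv2.findContours(m,cv2.RETR_EXTERNAL,cv2.CHAIN_APPROX_NONE)
            k=max(cs,key=cv2.contourArea); z={'plate_a':16,'vibrator':36,'jaw_model':10,'table_top':52,'selector_grip':69}[n]
            pw=p2w(c,k[:,0,:],z)[:,:2].astype(np.float32)
            R=cv2.minAreaRect(pw)
            print(name,n,round(d['conf'],2),np.array(d['location']),'rect',np.array(R[0]),np.array(R[1]),round(R[2],1),'rgb',im[m>0].mean(0))
```

```text
top plate_a 0.9 [354.5 217.3] rect [ 434.89 -167.23] [96.08 58.18] 89.7 rgb [151.15 159.1  161.38]
top plate_a 0.65 [250.4 221.2] rect [439.01  96.66] [106.72  63.35] 89.6 rgb [168.21 176.49 178.66]
top plate_a 0.6 [301.8 213.2] rect [439.48 -26.5 ] [79.96 60.86] 89.6 rgb [161.46 169.62 171.99]
top plate_a 0.57 [262.6 170.9] rect [560.59  58.78] [59.86 80.54] 65.3 rgb [234.32  80.19  77.68]
top vibrator 0.58 [157.2 200.4] rect [493.49 331.93] [245.73 156.46] 9.9 rgb [216.87 217.7  217.36]
top jaw_model 0.88 [330.6 162. ] rect [ 574.44 -110.34] [65.89 51.12] 89.6 rgb [209.1  196.62 150.72]
top table_top 0.95 [157.6 218.5] rect [431.07 322.11] [ 93.8  138.34] 11.2 rgb [237.41 238.03 237.5 ]
top selector_grip 0.83 [147.4 164.1] rect [565.17 341.59] [42.98 41.33] 2.2 rgb [58.39 58.83 60.96]
scene plate_a 0.79 [247.7 251.3] rect [440.09 -30.93] [85.81 63.46] 88.6 rgb [154.78 161.68 163.81]
scene plate_a 0.72 [214.8 214.8] rect [437.85  92.94] [111.1   63.96] 89.3 rgb [149.97 156.86 159.13]
scene plate_a 0.68 [324.8 248. ] rect [ 574.11 -110.88] [63.88 71.63] 2.9 rgb [193.23 178.88 139.87]
scene plate_a 0.6 [290.7 307. ] rect [ 436.18 -171.79] [65.33 95.17] 1.5 rgb [158.03 165.21 167.02]
scene plate_a 0.55 [267.5 199.2] rect [560.39  54.68] [70.51 79.92] 65.2 rgb [219.24  71.33  69.75]
scene vibrator 0.84 [183.2 144.6] rect [493.05 328.77] [250.7  188.54] 9.7 rgb [204.92 206.22 206.18]
scene jaw_model 0.78 [324.9 246.4] rect [ 576.46 -107.26] [74.13 62.24] 89.5 rgb [192.01 177.72 139.04]
scene table_top 0.7 [162.9 147.4] rect [432.75 320.04] [ 93.81 144.96] 8.5 rgb [232.67 234.35 234.79]
scene table_top 0.17 [206.6 117.9] rect [570.4  342.83] [66.53 47.64] 59.9 rgb [63.63 64.33 64.85]
scene selector_grip 0.5 [203.1 121. ] rect [559.6  325.42] [65.53 49.39] 58.2 rgb [75.92 76.66 77.17]
```

Call:
carry_out:
  moves:
    - {"jaw":0,"dx":10,"dy":10,"dz":20,"spin":10.5}
    - {"dx":15,"dy":15,"dz":20,"spin":10.5}
    - {"dx":15,"dy":20,"dz":20,"spin":10.5}
    - {"dx":20,"dy":25,"dz":15,"spin":10.5}
    - {"dx":20,"dy":30,"dz":15,"spin":10.5}
    - {"dx":20,"dy":30,"spin":10.5}
    - {"dx":25,"dy":35,"spin":10.5}
    - {"dx":25,"dy":35,"spin":10.5}
  grip_force: 60

```text
validation failed for argument at $.mo...
```

Call:
carry_out:
  moves:
    - {"jaw":0,"dx":20,"dy":40,"spin":10.5}
    - {"dx":20,"dy":40,"spin":10.5}
    - {"dx":20,"dy":40,"spin":10.5}
    - {"dx":20,"dy":40,"spin":10.5}
    - {"dx":10,"dy":40,"spin":10.5}
    - {"dx":5,"dy":40,"spin":10.5}
    - {"dy":40,"spin":10.5}
    - {"dy":40,"spin":10.5}

```text
validation failed for argument at $.mo...
```

Call:
carry_out:
  moves:
    - {"dy":30,"dz":-15,"spin":10.5}
    - {"dy":25,"dz":-15,"spin":10.5}
    - {"dy":15,"dz":-15,"spin":10.5}
    - {"dy":15,"dz":-15,"spin":10.5}
    - {"dz":-10,"spin":10.5}
    - {"spin":10.5}
    - {"spin":10.5}
    - {"spin":10.5}

```text
validation failed for argument at $.mo...
```

Call:
carry_out:
  moves:
    - {"jaw":0,"dx":10,"dy":10,"dz":20,"spin":10.5}
    - {"jaw":0,"dx":15,"dy":15,"dz":20,"spin":10.5}
    - {"jaw":0,"dx":15,"dy":20,"dz":20,"spin":10.5}
    - {"jaw":0,"dx":20,"dy":25,"dz":15,"spin":10.5}
    - {"jaw":0,"dx":20,"dy":30,"dz":15,"spin":10.5}
    - {"jaw":0,"dx":20,"dy":30,"dz":0,"spin":10.5}
    - {"jaw":0,"dx":25,"dy":35,"dz":0,"spin":10.5}
    - {"jaw":0,"dx":25,"dy":35,"dz":0,"spin":10.5}
  grip_force: 60

```text
t: 1.75
position: [328.4, -372.0, 321.5]
tcp_rot: [[0.98, 0.2, 0.0], [0.2, -0.98, -0.0], [0.0, 0.0, -1.0]]
contact_force: [1.4, -0.3, 0.0]
gripper_width: 85.5
```

Call:
carry_out:
  moves:
    - {"jaw":0,"dx":20,"dy":40,"dz":0,"spin":10.5}
    - {"jaw":0,"dx":20,"dy":40,"dz":0,"spin":10.5}
    - {"jaw":0,"dx":20,"dy":40,"dz":0,"spin":10.5}
    - {"jaw":0,"dx":20,"dy":40,"dz":0,"spin":10.5}
    - {"jaw":0,"dx":15,"dy":40,"dz":0,"spin":10.5}
    - {"jaw":0,"dx":10,"dy":40,"dz":0,"spin":10.5}
    - {"jaw":0,"dx":5,"dy":50,"dz":0,"spin":10.5}
    - {"jaw":0,"dx":0,"dy":50,"dz":0,"spin":10.5}

```text
t: 2.75
position: [438.0, -31.5, 321.4]
tcp_rot: [[-0.097, 0.995, 0.001], [0.995, 0.097, 0.0], [-0.0, 0.001, -1.0]]
contact_force: [0.4, 0.3, 0.4]
gripper_width: 85.7
```

Call:
carry_out:
  moves:
    - {"jaw":0,"dx":0,"dy":50,"dz":-20,"spin":10.5}
    - {"jaw":0,"dx":0,"dy":40,"dz":-20,"spin":10.5}
    - {"jaw":0,"dx":0,"dy":20,"dz":-20,"spin":10.5}
    - {"jaw":0,"dx":0,"dy":10,"dz":-20,"spin":10.5}
    - {"jaw":0,"dx":0,"dy":5,"dz":-20,"spin":10.5}
    - {"jaw":0,"dx":0,"dy":0,"dz":-20,"spin":10.5}
    - {"jaw":0,"dx":0,"dy":0,"dz":0,"spin":10.5}
    - {"jaw":0,"dx":0,"dy":0,"dz":0,"spin":10.5}

```text
t: 3.75
position: [437.5, 92.0, 201.1]
tcp_rot: [[-1.0, 0.007, -0.0], [0.007, 1.0, -0.0], [0.0, -0.0, -1.0]]
contact_force: [0.4, 0.5, 0.7]
gripper_width: 85.5
```

```bash
cat >> h.py <<'E'
def rects(name,n,z,im=None):
    c=cam(name)
    if im is None: im=save(name,'tmp_%s.png'%name)
    out=[]
    for d in spotter.silhouettes(name,n):
        m=d['mask'].astype(np.uint8)
        cs,_=cv2.findContours(m,cv2.RETR_EXTERNAL,cv2.CHAIN_APPROX_NONE)
        k=max(cs,key=cv2.contourArea)
        pw=p2w(c,k[:,0,:],z)[:,:2].astype(np.float32)
        R=cv2.minAreaRect(pw)
        print(name,n,round(d['conf'],2),np.array(d['location']),'rect',np.array(R[0]),np.array(R[1]),round(R[2],1),'rgb',im[m>0].mean(0))
E
python3 - <<'E'
from h import *
im=save('wrist','w1.png',scale=1.5); rects('wrist','plate_a',16,im)
print(arm.observe()['joint_positions'])
im=save('top','t1.png',scale=1.5); rects('top','plate_a',16,im)
E
```

```text
wrist plate_a 0.9 [137.8 134.3] rect [561.44  58.42] [64.23 83.25] 65.1 rgb [215.83  78.04  75.67]
wrist plate_a 0.81 [253.3 167.4] rect [440.58  96.29] [101.76  59.55] 89.9 rgb [164.53 170.65 172.55]
wrist plate_a 0.6 [250.7  46. ] rect [442.29 -26.88] [80.08 59.67] 88.3 rgb [149.87 155.61 157.53]
[ 11.86   2.45 -25.48  62.06   0.   -77.39]
top plate_a 0.5 [370.  216.7] rect [ 434.7  -204.17] [22.66 58.25] 89.1 rgb [152.16 160.06 162.37]
```

View pics/w1.png

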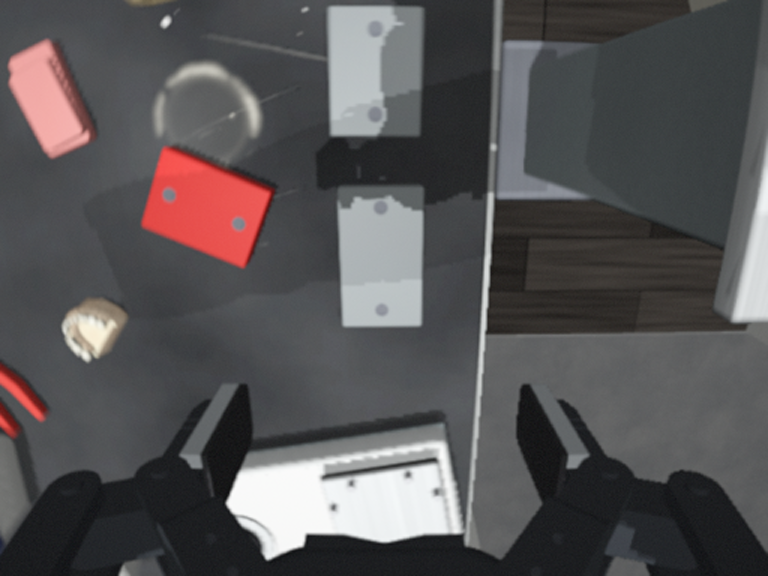

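Run:
```python
from h import *
c=cam('wrist'); print(p2w(c,[(487/1.5,256/1.5),(482/1.5,290/1.5),(493/1.5,200/1.5)],0))
print(w2p(c,[(440,96,16)]))
```

```text
[[360.86 101.41   0.  ]
 [363.3  128.41   0.  ]
 [358.56  59.48   0.  ]]
[[254.23 170.84]]
```

Call:
carry_out:
  moves:
    - {"jaw":0,"dx":2.5,"dy":4.4,"dz":-20,"spin":0.3}
    - {"jaw":0,"dx":0,"dy":0,"dz":-30,"spin":0}
    - {"jaw":0,"dx":0,"dy":0,"dz":-30,"spin":0}
    - {"jaw":0,"dx":0,"dy":0,"dz":-30,"spin":0}
    - {"jaw":0,"dx":0,"dy":0,"dz":-25,"spin":0}
    - {"jaw":0,"dx":0,"dy":0,"dz":-20,"spin":0}
    - {"jaw":0,"dx":0,"dy":0,"dz":0,"spin":0}

```text
t: 4.82
position: [438.9, 96.0, 45.2]
tcp_rot: [[-1.0, 0.01, -0.003], [0.01, 1.0, -0.001], [0.003, -0.001, -1.0]]
contact_force: [0.9, 0.1, 0.4]
gripper_width: 85.4
```

Call:
carry_out:
  moves:
    - {"jaw":0,"dx":1,"dy":0.4,"dz":-16,"spin":0.3}
    - {"jaw":0,"dx":0,"dy":0,"dz":-15,"spin":0}
    - {"jaw":0,"dx":0,"dy":0,"dz":-10,"spin":0}
    - {"jaw":0,"dx":0,"dy":0,"dz":-5,"spin":0}
    - {"jaw":0,"dx":0,"dy":0,"dz":0,"spin":0}

```text
t: 5.45
position: [441.0, 96.7, 0.1]
tcp_rot: [[-1.0, 0.003, -0.001], [0.003, 1.0, -0.0], [0.001, -0.0, -1.0]]
contact_force: [0.5, -0.2, 0.1]
gripper_width: 85.1
```

Run:
```python
from h import *
im=save('wrist','w2.png',scale=1.5)
```

```text
(no output)
```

View pics/w2.png

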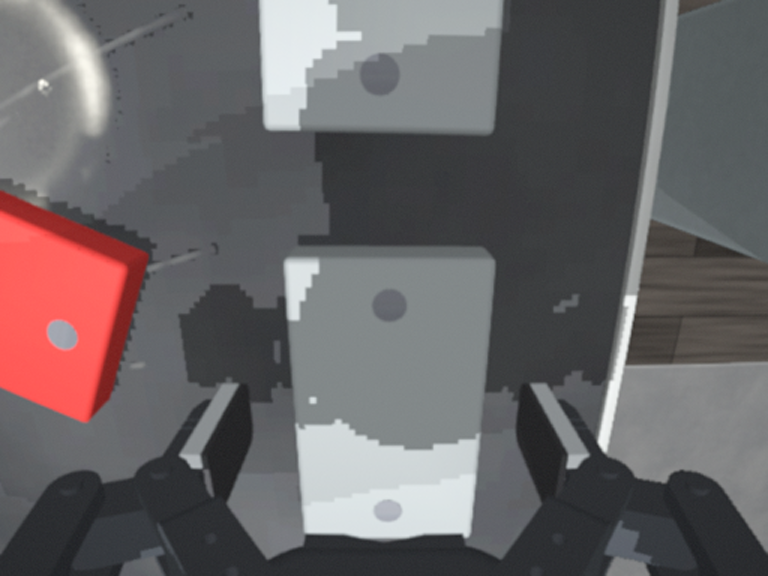

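The plate (about (388,390)) lies centred between the open fingers, so I'm closing.

Call:
carry_out:
  moves:
    - {"jaw":255,"dx":0,"dy":0,"dz":0,"spin":0}
    - {"jaw":255,"dx":0,"dy":0,"dz":0,"spin":0}
    - {"jaw":255,"dx":0,"dy":0,"dz":0,"spin":0}
    - {"jaw":255,"dx":0,"dy":0,"dz":0,"spin":0}
    - {"jaw":255,"dx":0,"dy":0,"dz":0,"spin":0}
    - {"jaw":255,"dx":0,"dy":0,"dz":0,"spin":0}
  grip_force: 60

```text
t: 6.25
position: [441.7, 96.9, 1.1]
tcp_rot: [[-1.0, 0.003, 0.001], [0.003, 1.0, 0.0], [-0.001, 0.0, -1.0]]
contact_force: [-2.0, 1.0, 6.5]
gripper_width: 57.9
```

Call:
carry_out:
  moves:
    - {"jaw":255,"dx":0,"dy":0,"dz":5,"spin":0}
    - {"jaw":255,"dx":0,"dy":0,"dz":15,"spin":0}
    - {"jaw":255,"dx":0,"dy":0,"dz":30,"spin":0}
    - {"jaw":255,"dx":0,"dy":0,"dz":40,"spin":0}
    - {"jaw":255,"dx":0,"dy":0,"dz":30,"spin":0}
    - {"jaw":255,"dx":0,"dy":0,"dz":0,"spin":0}

```text
t: 7.0
position: [443.5, 97.2, 123.4]
tcp_rot: [[-1.0, 0.003, 0.006], [0.003, 1.0, 0.001], [-0.006, 0.001, -1.0]]
contact_force: [-0.1, 0.8, -4.0]
gripper_width: 58.1
```

Run:
```python
from h import *
im=save('wrist','w3.png',scale=1.5)
s=arm.observe(); print(s['contact_force'],s['gripper_width'])
im=save('top','t2.png',scale=1.5); rects('top','table_top',52,im); rects('top','vibrator',36,im)
```

```text
[ 0.32  0.17 -1.2 ] 58.57446747951144
top table_top 0.59 [158.1 218.2] rect [431.14 322.71] [ 97.3  139.32] 9.8 rgb [238.06 238.49 238.22]
top vibrator 0.76 [159.6 199.4] rect [492.08 331.04] [242.64 156.54] 9.3 rgb [217.87 218.56 218.41]
```

View pics/w3.png

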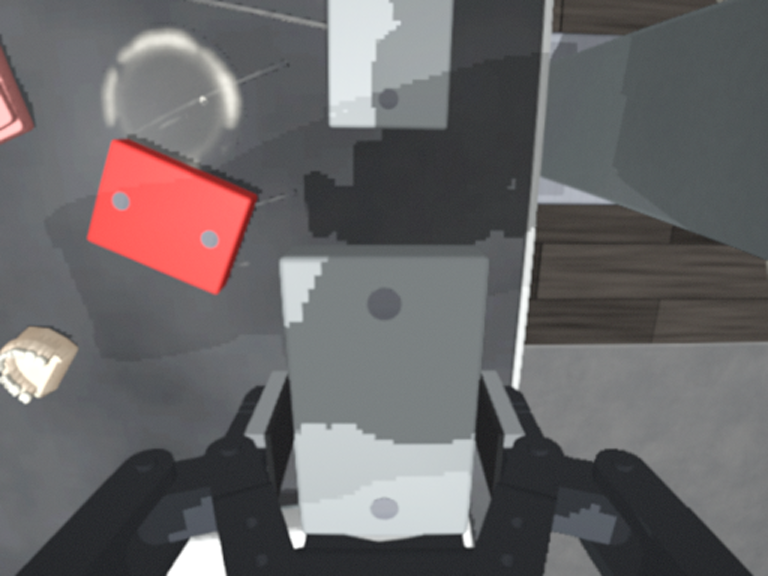

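View pics/t2.png

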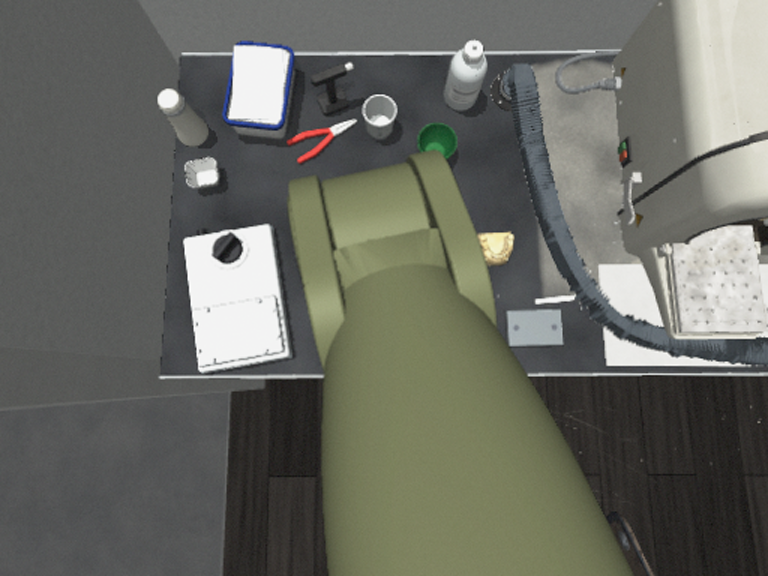

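Call:
carry_out:
  moves:
    - {"jaw":255,"dx":0,"dy":20,"dz":5,"spin":1}
    - {"jaw":255,"dx":-1,"dy":30,"dz":0,"spin":1.5}
    - {"jaw":255,"dx":-2,"dy":35,"dz":0,"spin":1.5}
    - {"jaw":255,"dx":-2,"dy":40,"dz":0,"spin":1.5}
    - {"jaw":255,"dx":-2,"dy":40,"dz":0,"spin":1.5}
    - {"jaw":255,"dx":-2,"dy":35,"dz":-5,"spin":1.5}
    - {"jaw":255,"dx":-1,"dy":25,"dz":-10,"spin":1.3}
    - {"jaw":255,"dx":0,"dy":0,"dz":0,"spin":0}

```text
t: 8.2
position: [429.8, 322.2, 108.1]
tcp_rot: [[-0.986, -0.17, -0.003], [-0.17, 0.986, -0.002], [0.003, -0.002, -1.0]]
contact_force: [0.3, -0.2, -1.8]
gripper_width: 57.8
```

```bash
cat >> h.py <<'E'
PINS=np.array([(sx*41,sy*42,8) for sx in(-1,1) for sy in(-1,1)]+[(sx*22,sy*63,8) for sx in(-1,1) for sy in(-1,1)],float)
def tabpts(pose,pts):
    x,y,a=pose; a=np.radians(a); R=np.array([[np.cos(a),-np.sin(a),0],[np.sin(a),np.cos(a),0],[0,0,1]])
    return pts@R.T+np.array([x,y,52])
def overlay(name,fn,pose,crop,scale,im=None):
    if im is None: im=vision.snapshot(name)
    np.save('pics/last_%s.npy'%name,im)
    c=cam(name)
    o=cv2.resize(im[crop[1]:crop[3],crop[0]:crop[2]],None,fx=scale,fy=scale,interpolation=cv2.INTER_CUBIC)[:,:,::-1].copy()
    def dr(pts,col,cl):
        q=((w2p(c,pts)-np.array(crop[:2])+0.5)*scale-0.5).round().astype(int)
        if cl: cv2.polylines(o,[q.reshape(-1,1,2)],True,col,1)
        else:
            for a in q: cv2.circle(o,tuple(int(v) for v in a),4,col,1)
    dr(tabpts(pose,PINS),(0,0,255),False)
    dr(tabpts(pose,np.array([(46,68,0),(46,-68,0),(-46,-68,0),(-46,68,0)],float)),(0,200,0),True)
    cv2.imwrite('pics/'+fn,o)
E
python3 - <<'E'
from h import *
s=arm.observe(); print(s['position'],s['gripper_width'],s['contact_force'])
im=save('wrist','w4.png',scale=1.5)
im=np.load('pics/last_top.npy')
overlay('top','o1.png',(431,322,9.8),(110,140,210,260),6,im)
overlay('scene','o2.png',(431,322,9.8),(110,90,250,190),5)
E
```

```text
[429.82 322.23 108.12] 57.79103256465697 [ 0.25 -0.25 -1.77]
```

View pics/o1.png

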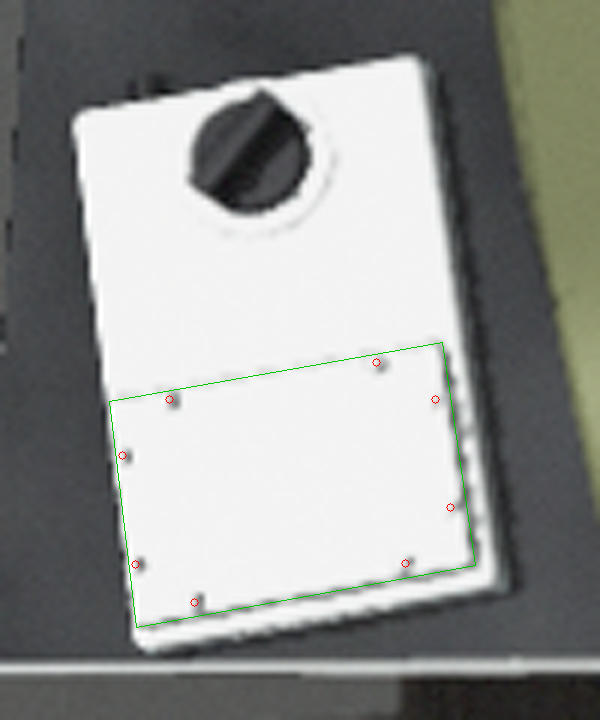

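View pics/o2.png

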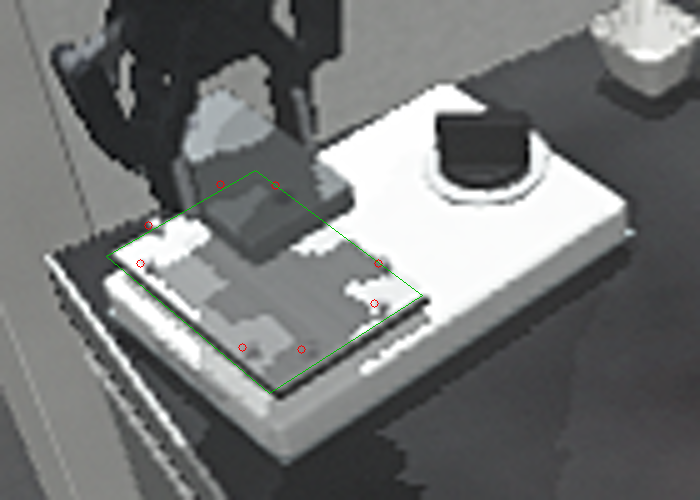

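View pics/w4.png

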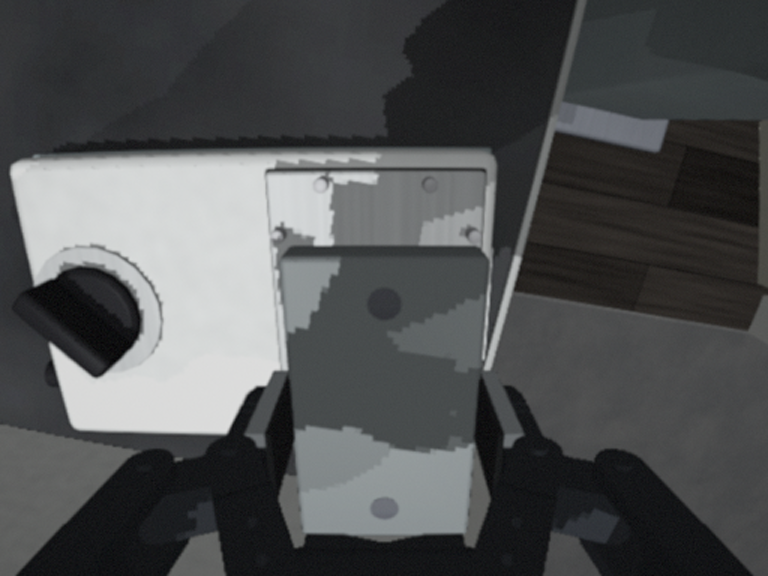

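Run:
```python
from h import *
c=cam('wrist')
px=np.array([(321,184),(430,184),(280,233),(474,233)])/1.5
P=p2w(c,px,59); print(P)
mod=np.array([(22,-63),(-22,-63),(41,-42),(-41,-42)],float)
# rigid fit
M=np.array(mod);Q=P[:,:2];mc=M.mean(0);qc=Q.mean(0)
H=(M-mc).T@(Q-qc);U,S,Vt=np.linalg.svd(H);R=Vt.T@np.diag([1,np.sign(np.linalg.det(Vt.T@U.T))])@U.T
t=qc-R@mc; print('table',t,np.degrees(np.arctan2(R[1,0],R[0,0])),'res',(M@R.T+t-Q))
# plate corners top
C=p2w(c,np.array([(281,258),(489,258),(302,534),(472,534)])/1.5,124); print(C)
m=C[:2].mean(0); d=C[1]-C[0]; print('far edge mid',m,np.linalg.norm(d),np.degrees(np.arctan2(d[1],d[0])))
```

```text
[[465.87 263.25  59.  ]
 [422.92 256.02  59.  ]
 [480.08 285.83  59.  ]
 [401.04 272.52  59.  ]]
table [433.64 321.16] 9.695240032596283 res [[ 0.06 -0.49]
 [-0.36 -0.67]
 [ 1.04  0.83]
 [-0.75  0.33]]
[[467.37 276.54 124.  ]
 [410.31 266.92 124.  ]
 [450.97 376.61 124.  ]
 [391.17 366.74 124.  ]]
far edge mid [438.84 271.73 124.  ] 57.86236306034885 -170.4329368478264
```

Call:
carry_out:
  moves:
    - {"jaw":255,"dx":3,"dy":-1.5,"dz":-10,"spin":0}
    - {"jaw":255,"dx":0,"dy":0,"dz":-15,"spin":0}
    - {"jaw":255,"dx":0,"dy":0,"dz":-12,"spin":0}
    - {"jaw":255,"dx":0,"dy":0,"dz":-7,"spin":0}
    - {"jaw":255,"dx":0,"dy":0,"dz":0,"spin":0}

```text
t: 8.93
position: [433.8, 319.8, 65.5]
tcp_rot: [[-0.986, -0.167, -0.001], [-0.167, 0.986, -0.001], [0.001, -0.001, -1.0]]
contact_force: [0.1, 0.4, -1.5]
gripper_width: 58.9
```

Run:
```python
from h import *
s=arm.observe(); print(s['position'],s['gripper_width'],s['contact_force'])
im=save('wrist','w5.png',scale=1.5)
```

```text
[433.77 319.81  65.53] 58.86204523998919 [ 0.12  0.39 -1.48]
```

View pics/w5.png

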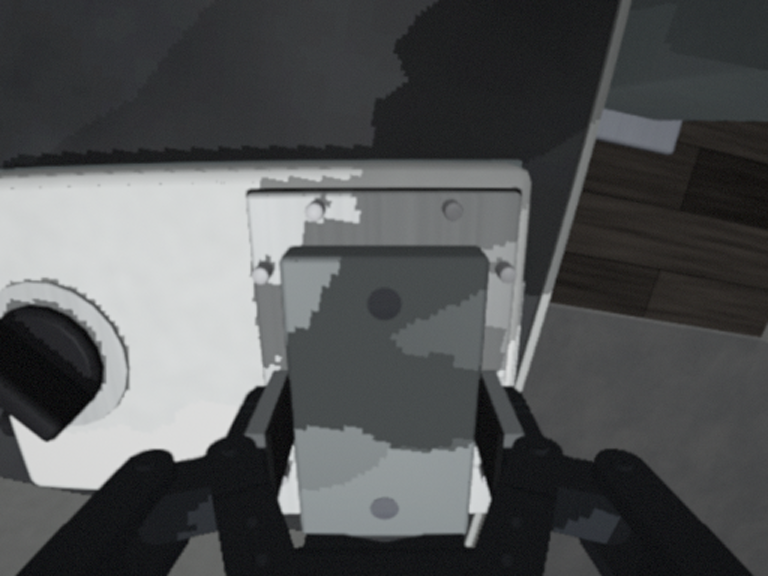

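Run:
```python
from h import *
c=cam('wrist')
a=np.radians(9.7);ux=np.array([np.cos(a),np.sin(a)]);uy=np.array([-np.sin(a),np.cos(a)])
P=p2w(c,np.array([(317,207),(452,207),(261,268),(507,268)])/1.5,60)[:,:2]
E_=p2w(c,np.array([(283,259),(488,259)])/1.5,81.5)[:,:2]
for q in list(P)+list(E_): print(q@ux,q@uy)
```

```text
503.06725748525383 181.78396998636677
460.89330574146277 181.85884647225055
522.3415983237785 201.59053309440378
441.96677892323083 201.7503077308506
510.16018817608534 192.63392283303799
453.3776093151116 192.743133726997
```

Call:
carry_out:
  moves:
    - {"jaw":255,"dx":0,"dy":0,"dz":-6,"spin":0}
    - {"jaw":255,"dx":0,"dy":0,"dz":-4,"spin":0}
    - {"jaw":255,"dx":0,"dy":0,"dz":-2,"spin":0}
    - {"jaw":255,"dx":0,"dy":0,"dz":0,"spin":0}

```text
t: 9.48
position: [434.2, 320.2, 54.1]
tcp_rot: [[-0.986, -0.167, -0.0], [-0.167, 0.986, -0.0], [0.0, -0.0, -1.0]]
contact_force: [0.4, -0.2, -1.1]
gripper_width: 58.0
```

Call:
carry_out:
  moves:
    - {"jaw":255,"dx":0,"dy":0,"dz":-1,"spin":0}
    - {"jaw":255,"dx":0,"dy":0,"dz":-1,"spin":0}
    - {"jaw":255,"dx":0,"dy":0,"dz":0,"spin":0}

```text
t: 9.85
position: [434.4, 320.4, 53.0]
tcp_rot: [[-0.986, -0.167, 0.0], [-0.167, 0.986, 0.0], [-0.001, 0.0, -1.0]]
contact_force: [-1.9, -1.1, 5.6]
gripper_width: 58.4
```

Contact at 5.6 N, so I'm releasing.

Call:
carry_out:
  moves:
    - {"jaw":120,"dx":0,"dy":0,"dz":0,"spin":0}
    - {"jaw":0,"dx":0,"dy":0,"dz":0,"spin":0}
    - {"jaw":0,"dx":0,"dy":0,"dz":0,"spin":0}
    - {"jaw":0,"dx":0,"dy":0,"dz":0,"spin":0}
    - {"jaw":0,"dx":0,"dy":0,"dz":10,"spin":0}
    - {"jaw":0,"dx":0,"dy":0,"dz":20,"spin":0}
    - {"jaw":255,"dx":0,"dy":0,"dz":20,"spin":0}
    - {"jaw":255,"dx":0,"dy":0,"dz":0,"spin":0}

```text
t: 10.85
position: [435.6, 321.2, 104.3]
tcp_rot: [[-0.986, -0.167, 0.003], [-0.167, 0.986, 0.002], [-0.003, 0.002, -1.0]]
contact_force: [-0.2, -0.4, -0.1]
gripper_width: 51.7
```

Call:
carry_out:
  moves:
    - {"jaw":255,"dx":0,"dy":0,"dz":0,"spin":0}
    - {"jaw":255,"dx":0,"dy":0,"dz":0,"spin":0}
    - {"jaw":255,"dx":0,"dy":0,"dz":0,"spin":0}
    - {"jaw":255,"dx":0,"dy":0,"dz":0,"spin":0}

```text
t: 11.35
position: [434.1, 320.1, 101.9]
tcp_rot: [[-0.986, -0.167, -0.001], [-0.167, 0.986, -0.0], [0.001, -0.0, -1.0]]
contact_force: [0.4, 0.6, 0.1]
gripper_width: -0.2
```

Run:
```python
from h import *
s=arm.observe(); print(s['position'],s['gripper_width'],s['contact_force'])
im=save('wrist','w6.png',scale=1.5)
```

```text
[434.07 320.07 101.91] -0.15428769900600872 [0.43 0.56 0.11]
```

View pics/w6.png

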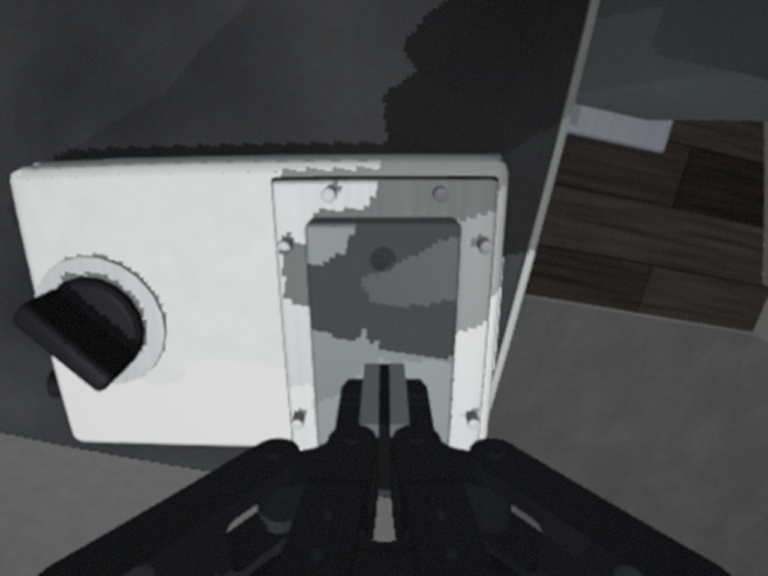

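Call:
carry_out:
  moves:
    - {"jaw":255,"dx":0,"dy":0,"dz":-15,"spin":0}
    - {"jaw":255,"dx":0,"dy":0,"dz":-12,"spin":0}
    - {"jaw":255,"dx":0,"dy":0,"dz":-4,"spin":0}
    - {"jaw":255,"dx":0,"dy":0,"dz":-2,"spin":0}
    - {"jaw":255,"dx":0,"dy":0,"dz":-1,"spin":0}
    - {"jaw":255,"dx":0,"dy":0,"dz":0,"spin":0}

```text
t: 12.15
position: [434.5, 320.4, 68.5]
tcp_rot: [[-0.986, -0.167, 0.0], [-0.167, 0.986, 0.0], [-0.0, 0.0, -1.0]]
contact_force: [0.0, -0.3, -0.1]
gripper_width: 0.2
```

Call:
carry_out:
  moves:
    - {"jaw":255,"dx":0,"dy":0,"dz":-1,"spin":0}
    - {"jaw":255,"dx":0,"dy":0,"dz":-1,"spin":0}
    - {"jaw":255,"dx":0,"dy":0,"dz":0,"spin":0}

```text
t: 12.52
position: [434.6, 320.5, 67.2]
tcp_rot: [[-0.986, -0.167, 0.001], [-0.167, 0.986, 0.001], [-0.001, 0.0, -1.0]]
contact_force: [-1.6, -1.3, 7.2]
gripper_width: -0.3
```

Call:
carry_out:
  moves:
    - {"jaw":255,"dx":0,"dy":0,"dz":-1,"spin":0}
    - {"jaw":255,"dx":0,"dy":0,"dz":-1,"spin":0}
    - {"jaw":255,"dx":0,"dy":0,"dz":-1,"spin":0}
    - {"jaw":255,"dx":0,"dy":0,"dz":0,"spin":0}
    - {"jaw":255,"dx":0,"dy":0,"dz":0,"spin":0}

```text
t: 13.15
position: [434.6, 320.5, 64.7]
tcp_rot: [[-0.986, -0.167, 0.001], [-0.167, 0.986, 0.001], [-0.001, 0.001, -1.0]]
contact_force: [-3.8, -2.4, 11.0]
gripper_width: -0.3
```

Call:
carry_out:
  moves:
    - {"jaw":255,"dx":0,"dy":0,"dz":-1,"spin":0}
    - {"jaw":255,"dx":0,"dy":0,"dz":0,"spin":0}
    - {"jaw":255,"dx":0,"dy":0,"dz":0,"spin":0}

```text
t: 13.52
position: [434.6, 320.5, 63.8]
tcp_rot: [[-0.986, -0.167, 0.001], [-0.167, 0.986, 0.001], [-0.001, 0.001, -1.0]]
contact_force: [-3.2, -1.9, 11.8]
gripper_width: -0.2
```

Call:
carry_out:
  moves:
    - {"jaw":255,"dx":0,"dy":0,"dz":3,"spin":0}
    - {"jaw":255,"dx":0,"dy":0,"dz":5,"spin":0}
    - {"jaw":255,"dx":0,"dy":0,"dz":20,"spin":0}
    - {"jaw":0,"dx":0,"dy":-20,"dz":30,"spin":0}
    - {"jaw":0,"dx":0,"dy":-40,"dz":20,"spin":0}
    - {"jaw":0,"dx":0,"dy":-60,"dz":0,"spin":0}
    - {"jaw":0,"dx":0,"dy":-60,"dz":0,"spin":-5}
    - {"jaw":0,"dx":0,"dy":-60,"dz":0,"spin":-5}

```text
t: 14.52
position: [434.2, 78.6, 140.6]
tcp_rot: [[-1.0, 0.009, 0.001], [0.009, 1.0, 0.0], [-0.001, 0.0, -1.0]]
contact_force: [1.0, 0.2, -0.8]
gripper_width: 85.7
```

Call:
carry_out:
  moves:
    - {"jaw":0,"dx":0,"dy":-50,"dz":20,"spin":0}
    - {"jaw":0,"dx":0,"dy":-60,"dz":10,"spin":0}
    - {"jaw":0,"dx":0,"dy":-60,"dz":0,"spin":0}
    - {"jaw":0,"dx":0,"dy":-50,"dz":0,"spin":0}
    - {"jaw":0,"dx":0,"dy":-10,"dz":0,"spin":0}
    - {"jaw":0,"dx":0,"dy":0,"dz":0,"spin":0}

```text
t: 15.28
position: [434.1, -149.8, 170.2]
tcp_rot: [[-1.0, 0.008, -0.0], [0.008, 1.0, 0.001], [0.0, 0.001, -1.0]]
contact_force: [0.9, -0.3, 0.4]
gripper_width: 85.2
```

Run:
```python
from h import *
s=arm.observe(); print(s['position'],s['joint_positions'])
im=save('wrist','w7.png',scale=1.5); rects('wrist','plate_b',16,im)
im=save('top','t3.png',scale=1.5); rects('top','plate_b',16,im)
```

```text
[ 434.09 -149.81  170.18] [ -19.06    4.99  -26.99   58.04    0.03 -108.62]
wrist plate_b 0.84 [250.7 277.8] rect [441.47 -30.84] [86.08 60.02] 89.6 rgb [167.62 174.16 176.  ]
wrist plate_b 0.71 [251.5 149.5] rect [ 438.63 -170.08] [59.58 92.11] 0.4 rgb [163.43 169.49 171.44]
wrist plate_b 0.59 [172.  334.9] rect [542.8   59.51] [72.9  44.57] 67.7 rgb [213.27  69.62  67.39]
top plate_b 0.76 [155.5 225.2] rect [427.41 336.84] [ 67.35 113.45] 8.7 rgb [178.55 187.09 189.12]
top plate_b 0.71 [354.5 219.2] rect [ 434.76 -167.63] [93.46 61.42] 87.4 rgb [122.66 129.07 130.82]
top plate_b 0.62 [264.5 170.2] rect [561.36  59.94] [63.02 83.32] 63.0 rgb [229.5   79.34  76.92]
top plate_b 0.61 [298.8 215.1] rect [438.23 -26.43] [79.74 63.36] 89.6 rgb [147.79 155.27 157.46]
```

View pics/w7.png

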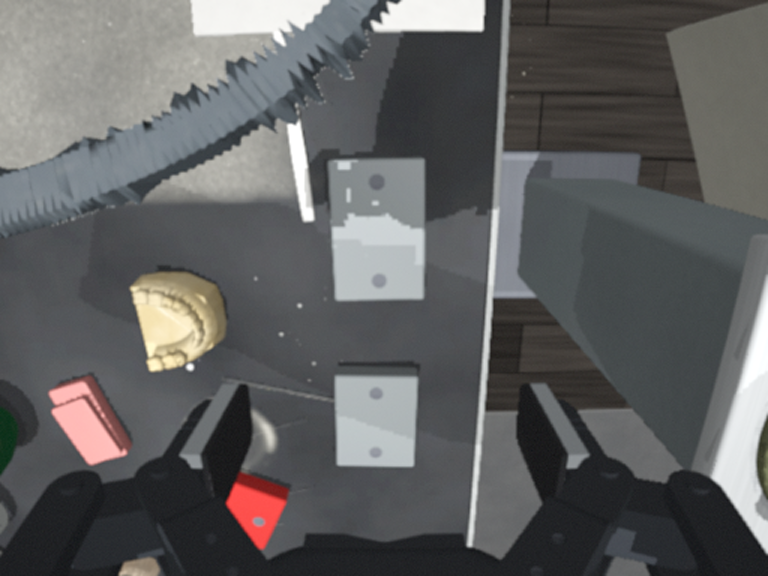

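View pics/t3.png

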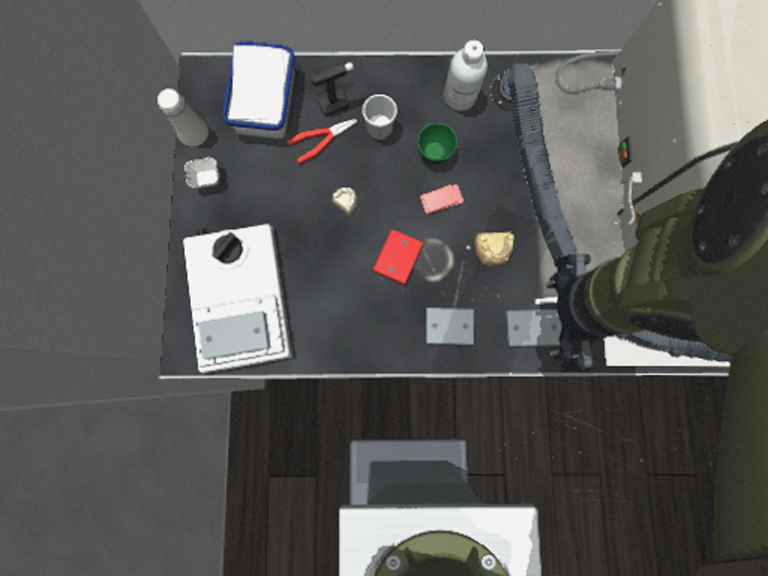

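Run:
```python
from h import *
im=np.load('pics/last_top.npy')
overlay('top','o3.png',(432,321.5,9.7),(110,140,210,260),6,im)
save('scene','s3.png',(110,70,270,190),5)
vision.snapshot('top'); rects('top','plate_a',68,im)
```

```text
top plate_a 0.93 [264.2 170.4] rect [548.73  61.26] [58.46 78.17] 65.7 rgb [230.03  79.21  76.79]
top plate_a 0.91 [299.7 214. ] rect [434.52 -19.22] [75.3  57.37] 89.6 rgb [150.06 157.69 159.88]
top plate_a 0.69 [156.3 224.7] rect [421.78 324.08] [ 60.44 105.33] 10.2 rgb [178.51 187.15 189.22]
top plate_a 0.6 [354.3 217.3] rect [ 429.01 -152.42] [87.68 57.2 ] 89.7 rgb [124.72 131.22 132.99]
```

View pics/o3.png

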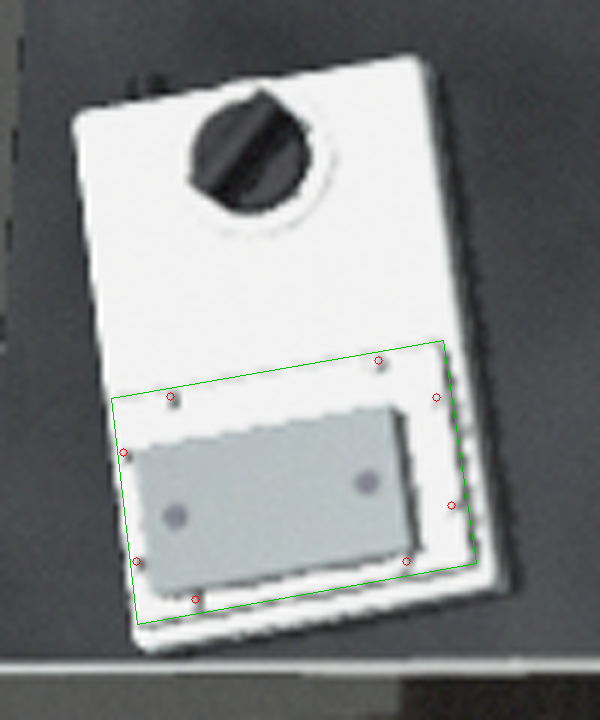

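View pics/s3.png

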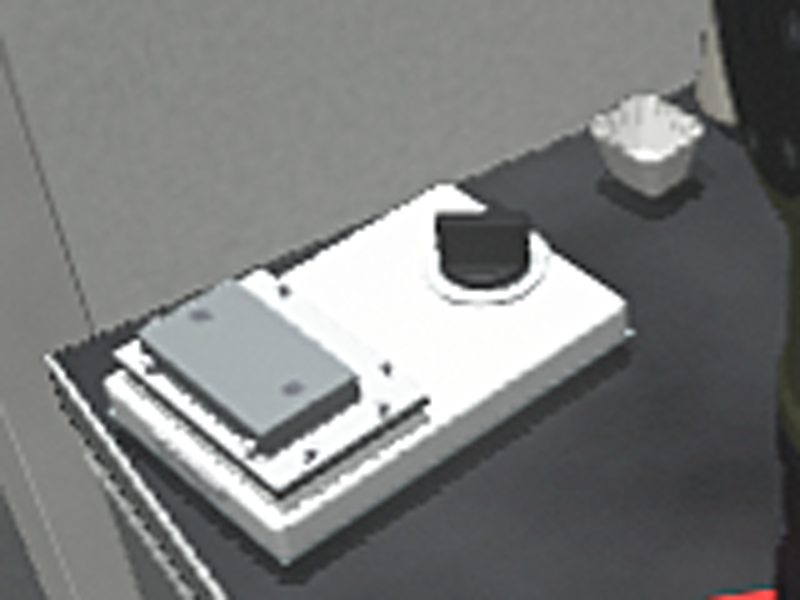

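The top view shows plate_a has been knocked about 10 mm forward against the pins, so I'm going back to recentre it.

Call:
carry_out:
  moves:
    - {"jaw":0,"dx":0,"dy":40,"dz":0,"spin":0}
    - {"jaw":0,"dx":0,"dy":60,"dz":0,"spin":0}
    - {"jaw":0,"dx":0,"dy":60,"dz":0,"spin":0}
    - {"jaw":0,"dx":0,"dy":60,"dz":0,"spin":0}
    - {"jaw":0,"dx":0,"dy":60,"dz":0,"spin":0}
    - {"jaw":0,"dx":0,"dy":60,"dz":0,"spin":2}
    - {"jaw":0,"dx":0,"dy":60,"dz":0,"spin":4}
    - {"jaw":0,"dx":0,"dy":60,"dz":-30,"spin":4}

```text
t: 16.62
position: [435.4, 310.1, 144.2]
tcp_rot: [[-0.985, -0.171, 0.004], [-0.171, 0.985, 0.003], [-0.005, 0.002, -1.0]]
contact_force: [0.7, -0.4, 0.4]
gripper_width: 85.2
```

Call:
carry_out:
  moves:
    - {"jaw":0,"dx":0,"dy":10,"dz":-20,"spin":0}
    - {"jaw":0,"dx":0,"dy":0,"dz":-10,"spin":0}
    - {"jaw":0,"dx":0,"dy":0,"dz":0,"spin":0}

```text
t: 17.0
position: [433.5, 315.3, 111.8]
tcp_rot: [[-0.986, -0.167, -0.001], [-0.167, 0.986, -0.001], [0.002, -0.001, -1.0]]
contact_force: [0.5, 0.2, -0.2]
gripper_width: 85.5
```

Run:
```python
from h import *
s=arm.observe(); print(s['position'],s['tcp_rot'])
im=save('wrist','w8.png',scale=1.5); rects('wrist','plate_a',68,im)
overlay('wrist','o4.png',(433.5,320.7,9.7),(0,0,512,384),1.5,im)
```

```text
[433.48 315.31 111.79] [[-0.99 -0.17 -0.  ]
 [-0.17  0.99 -0.  ]
 [ 0.   -0.   -1.  ]]
wrist plate_a 0.8 [268.6 223.8] rect [426.32 323.24] [ 60.17 106.06] 9.4 rgb [113.33 118.7  120.1 ]
```

View pics/o4.png

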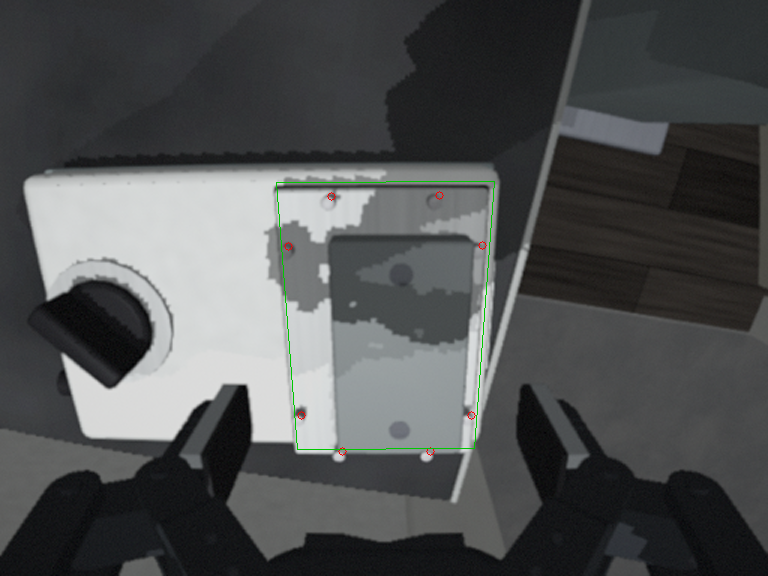

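Call:
carry_out:
  moves:
    - {"jaw":0,"dx":0.8,"dy":5,"dz":-15,"spin":0}
    - {"jaw":0,"dx":0,"dy":0,"dz":-20,"spin":0}
    - {"jaw":0,"dx":0,"dy":0,"dz":-12,"spin":0}
    - {"jaw":0,"dx":0,"dy":0,"dz":-8,"spin":0}
    - {"jaw":0,"dx":0,"dy":0,"dz":0,"spin":0}

```text
t: 17.73
position: [434.8, 320.8, 56.8]
tcp_rot: [[-0.986, -0.167, -0.001], [-0.167, 0.986, -0.001], [0.001, -0.0, -1.0]]
contact_force: [-0.1, 0.3, 0.4]
gripper_width: 85.8
```

Call:
carry_out:
  moves:
    - {"jaw":255,"dx":0,"dy":0,"dz":-1,"spin":0}
    - {"jaw":255,"dx":0,"dy":0,"dz":0,"spin":0}
    - {"jaw":255,"dx":0,"dy":0,"dz":0,"spin":0}
    - {"jaw":255,"dx":0,"dy":0,"dz":0,"spin":0}
    - {"jaw":255,"dx":0,"dy":0,"dz":0,"spin":0}
    - {"jaw":255,"dx":0,"dy":0,"dz":0,"spin":0}
  grip_force: 30

```text
t: 18.48
position: [435.1, 321.3, 57.0]
tcp_rot: [[-0.986, -0.167, 0.0], [-0.167, 0.986, 0.0], [-0.0, 0.0, -1.0]]
contact_force: [-2.8, -1.0, 5.3]
gripper_width: 58.9
```

Run:
```python
from h import *
im=save('wrist','w9.png',scale=1.5)
```

```text
(no output)
```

View pics/w9.png

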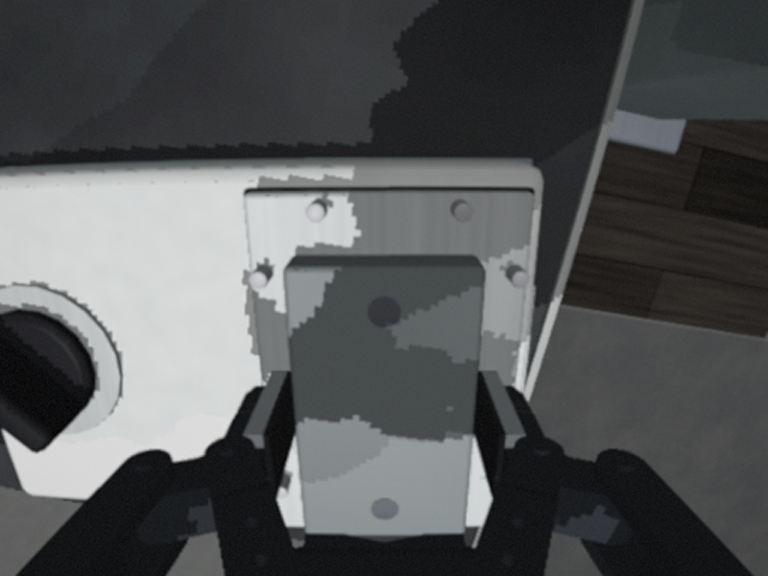

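Run:
```python
from h import *
c=cam('wrist')
a=np.radians(9.7);ux=np.array([np.cos(a),np.sin(a)]);uy=np.array([-np.sin(a),np.cos(a)])
P=p2w(c,np.array([(317,208),(461,208),(261,275),(518,275)])/1.5,60)[:,:2]
E_=p2w(c,np.array([(287,268),(485,268)])/1.5,69)[:,:2]
for q in list(P)+list(E_): print(q@ux,q@uy)
```

```text
503.00433274402343 181.60131642778484
460.7501978191854 181.65405828549655
521.2790297926921 202.15523117573642
442.03119619870176 202.27977639805343
511.1318668004707 197.25398756090297
454.47100073043316 197.3443609979983
```

Call:
carry_out:
  moves:
    - {"jaw":255,"dx":0,"dy":0,"dz":3,"spin":0}
    - {"jaw":255,"dx":0,"dy":-2.5,"dz":0,"spin":0}
    - {"jaw":255,"dx":0,"dy":-2.5,"dz":0,"spin":0}
    - {"jaw":255,"dx":0,"dy":0,"dz":0,"spin":0}
    - {"jaw":255,"dx":0,"dy":0,"dz":-2,"spin":0}
    - {"jaw":255,"dx":0,"dy":0,"dz":-1.5,"spin":0}
    - {"jaw":255,"dx":0,"dy":0,"dz":0,"spin":0}
  grip_force: 40

```text
t: 19.4
position: [435.2, 316.2, 56.4]
tcp_rot: [[-0.986, -0.167, 0.0], [-0.167, 0.986, 0.0], [-0.0, -0.0, -1.0]]
contact_force: [-1.4, -1.9, 5.8]
gripper_width: 58.9
```

Call:
carry_out:
  moves:
    - {"jaw":120,"dx":0,"dy":0,"dz":0,"spin":0}
    - {"jaw":0,"dx":0,"dy":0,"dz":0,"spin":0}
    - {"jaw":0,"dx":0,"dy":0,"dz":0,"spin":0}
    - {"jaw":0,"dx":0,"dy":0,"dz":0,"spin":0}
    - {"jaw":0,"dx":0,"dy":0,"dz":10,"spin":0}
    - {"jaw":0,"dx":0,"dy":0,"dz":20,"spin":0}
    - {"jaw":255,"dx":0,"dy":0,"dz":20,"spin":0}
    - {"jaw":255,"dx":0,"dy":0,"dz":0,"spin":0}

```text
t: 20.4
position: [436.4, 317.1, 107.8]
tcp_rot: [[-0.986, -0.167, 0.003], [-0.167, 0.986, 0.002], [-0.003, 0.002, -1.0]]
contact_force: [-0.6, 0.1, -0.3]
gripper_width: 51.7
```

Call:
carry_out:
  moves:
    - {"jaw":255,"dx":0,"dy":0,"dz":0,"spin":0}
    - {"jaw":255,"dx":0,"dy":0,"dz":0,"spin":0}
    - {"jaw":255,"dx":0,"dy":0,"dz":0,"spin":0}
    - {"jaw":255,"dx":0,"dy":0,"dz":0,"spin":0}

```text
t: 20.9
position: [434.9, 316.0, 105.4]
tcp_rot: [[-0.986, -0.167, -0.001], [-0.167, 0.986, -0.0], [0.001, -0.0, -1.0]]
contact_force: [-0.4, 0.5, 0.3]
gripper_width: 0.2
```

Run:
```python
from h import *
s=arm.observe(); print(s['position'],s['gripper_width'],s['contact_force'])
im=save('wrist','w10.png',scale=1.5)
```

```text
[434.87 316.   105.45] 0.15149490336745727 [-0.44  0.53  0.27]
```

View pics/w10.png

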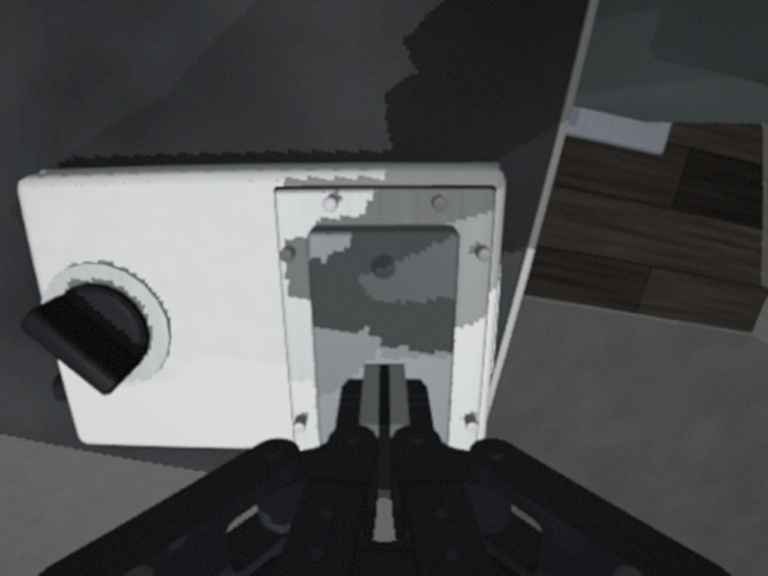

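Call:
carry_out:
  moves:
    - {"jaw":255,"dx":0,"dy":4,"dz":-15,"spin":0}
    - {"jaw":255,"dx":0,"dy":0,"dz":-14,"spin":0}
    - {"jaw":255,"dx":0,"dy":0,"dz":-5,"spin":0}
    - {"jaw":255,"dx":0,"dy":0,"dz":-2,"spin":0}
    - {"jaw":255,"dx":0,"dy":0,"dz":-2,"spin":0}
    - {"jaw":255,"dx":0,"dy":0,"dz":-1,"spin":0}
    - {"jaw":255,"dx":0,"dy":0,"dz":-1,"spin":0}
    - {"jaw":255,"dx":0,"dy":0,"dz":0,"spin":0}

```text
t: 21.95
position: [435.3, 320.2, 66.9]
tcp_rot: [[-0.986, -0.167, 0.001], [-0.167, 0.986, 0.0], [-0.001, 0.0, -1.0]]
contact_force: [-2.4, -1.4, 7.6]
gripper_width: 0.1
```

Call:
carry_out:
  moves:
    - {"jaw":255,"dx":0,"dy":0,"dz":-1,"spin":0}
    - {"jaw":255,"dx":0,"dy":0,"dz":0,"spin":0}
    - {"jaw":255,"dx":0,"dy":0,"dz":0,"spin":0}

```text
t: 22.32
position: [435.3, 320.2, 66.1]
tcp_rot: [[-0.986, -0.167, 0.001], [-0.167, 0.986, 0.001], [-0.001, 0.0, -1.0]]
contact_force: [-4.2, -1.8, 9.6]
gripper_width: 0.1
```

Call:
carry_out:
  moves:
    - {"jaw":255,"dx":0,"dy":0,"dz":-1,"spin":0}
    - {"jaw":255,"dx":0,"dy":0,"dz":-1,"spin":0}
    - {"jaw":255,"dx":0,"dy":0,"dz":0,"spin":0}
    - {"jaw":255,"dx":0,"dy":0,"dz":0,"spin":0}

```text
t: 22.82
position: [435.3, 320.2, 64.4]
tcp_rot: [[-0.986, -0.167, 0.001], [-0.167, 0.986, 0.001], [-0.001, 0.0, -1.0]]
contact_force: [-3.6, -2.9, 11.7]
gripper_width: 0.0
```

Call:
carry_out:
  moves:
    - {"jaw":255,"dx":0,"dy":0,"dz":4,"spin":0}
    - {"jaw":255,"dx":0,"dy":0,"dz":8,"spin":0}
    - {"jaw":255,"dx":0,"dy":0,"dz":25,"spin":0}
    - {"jaw":0,"dx":0,"dy":-20,"dz":30,"spin":0}
    - {"jaw":0,"dx":0,"dy":-40,"dz":20,"spin":0}
    - {"jaw":0,"dx":0,"dy":-50,"dz":10,"spin":0}
    - {"jaw":0,"dx":0,"dy":-50,"dz":0,"spin":-5}
    - {"jaw":0,"dx":0,"dy":-50,"dz":0,"spin":-5}

```text
t: 23.82
position: [435.4, 108.8, 160.6]
tcp_rot: [[-1.0, 0.009, 0.002], [0.009, 1.0, 0.0], [-0.002, 0.0, -1.0]]
contact_force: [0.7, 0.0, -0.6]
gripper_width: 85.0
```

Call:
carry_out:
  moves:
    - {"jaw":0,"dx":0,"dy":-50,"dz":0,"spin":0}
    - {"jaw":0,"dx":0,"dy":-50,"dz":0,"spin":0}
    - {"jaw":0,"dx":0,"dy":-50,"dz":0,"spin":0}
    - {"jaw":0,"dx":0,"dy":-50,"dz":0,"spin":0}
    - {"jaw":0,"dx":0,"dy":-50,"dz":0,"spin":0}
    - {"jaw":0,"dx":0,"dy":-20,"dz":0,"spin":0}
    - {"jaw":0,"dx":0,"dy":0,"dz":0,"spin":0}

```text
t: 24.7
position: [435.2, -161.2, 160.2]
tcp_rot: [[-1.0, 0.009, 0.001], [0.009, 1.0, -0.0], [-0.001, -0.0, -1.0]]
contact_force: [0.2, 0.6, 0.3]
gripper_width: 85.4
```

Run:
```python
from h import *
s=arm.observe(); print(s['position'],s['tcp_rot'])
im=save('wrist','w11.png',scale=1.5); rects('wrist','plate_b',16,im)
im=save('top','t4.png',scale=1.5); overlay('top','o5.png',(432,321.5,9.7),(110,140,210,260),6,im);rects('top','plate_a',68,im)
```

```text
[ 435.22 -161.21  160.19] [[-1.    0.01  0.  ]
 [ 0.01  1.   -0.  ]
 [-0.   -0.   -1.  ]]
wrist plate_b 0.83 [253.2 164.6] rect [ 438.49 -170.07] [60.72 93.39] 1.2 rgb [149.36 155.26 157.1 ]
wrist plate_b 0.63 [172.8 348.9] rect [542.98  51.18] [57.78 48.81] 65.8 rgb [185.55  55.54  53.53]
wrist plate_b 0.56 [252.5 290.3] rect [440.45 -31.62] [88.11 59.79] 88.9 rgb [150.26 156.68 158.49]
top plate_a 0.66 [301.1 216.2] rect [434.52 -19.4 ] [74.29 57.36] 89.6 rgb [154.68 162.56 164.79]
top plate_a 0.65 [156.6 223.1] rect [432.47 321.27] [ 65.82 105.32] 10.1 rgb [178.65 187.03 189.08]
top plate_a 0.57 [263.5 169.6] rect [549.63  60.96] [56.71 78.54] 66.3 rgb [230.43  79.74  77.42]
top plate_a 0.55 [355.2 216.3] rect [ 430.16 -153.16] [86.85 54.8 ] 89.7 rgb [127.53 134.18 135.98]
```

View pics/o5.png

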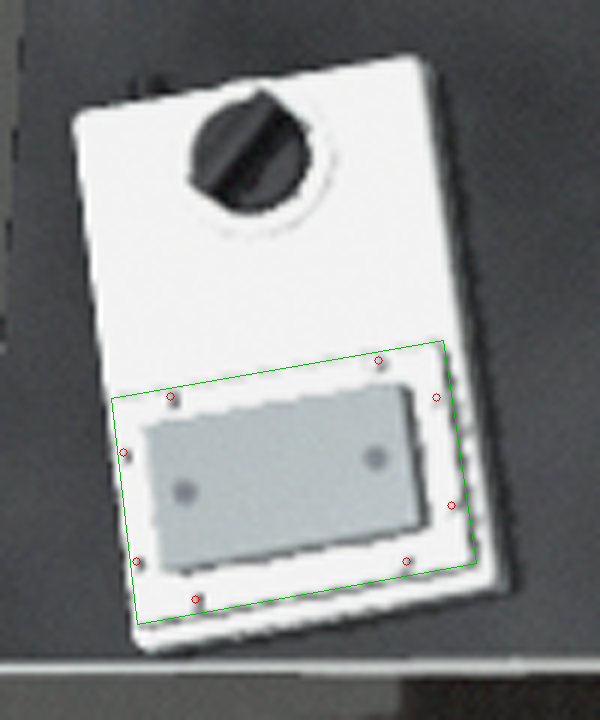

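Call:
carry_out:
  moves:
    - {"jaw":0,"dx":3,"dy":-8,"dz":-25,"spin":0.5}
    - {"jaw":0,"dx":0,"dy":0,"dz":-35,"spin":0}
    - {"jaw":0,"dx":0,"dy":0,"dz":-35,"spin":0}
    - {"jaw":0,"dx":0,"dy":0,"dz":-30,"spin":0}
    - {"jaw":0,"dx":0,"dy":0,"dz":-20,"spin":0}
    - {"jaw":0,"dx":0,"dy":0,"dz":-10,"spin":0}
    - {"jaw":0,"dx":0,"dy":0,"dz":-5,"spin":0}
    - {"jaw":0,"dx":0,"dy":0,"dz":0,"spin":0}

```text
t: 25.9
position: [438.4, -167.7, 0.2]
tcp_rot: [[-1.0, -0.003, 0.0], [-0.003, 1.0, -0.0], [-0.0, -0.0, -1.0]]
contact_force: [-0.1, 0.0, -0.4]
gripper_width: 85.4
```

Run:
```python
from h import *
im=save('wrist','w12.png',scale=1.5)
```

```text
(no output)
```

View pics/w12.png

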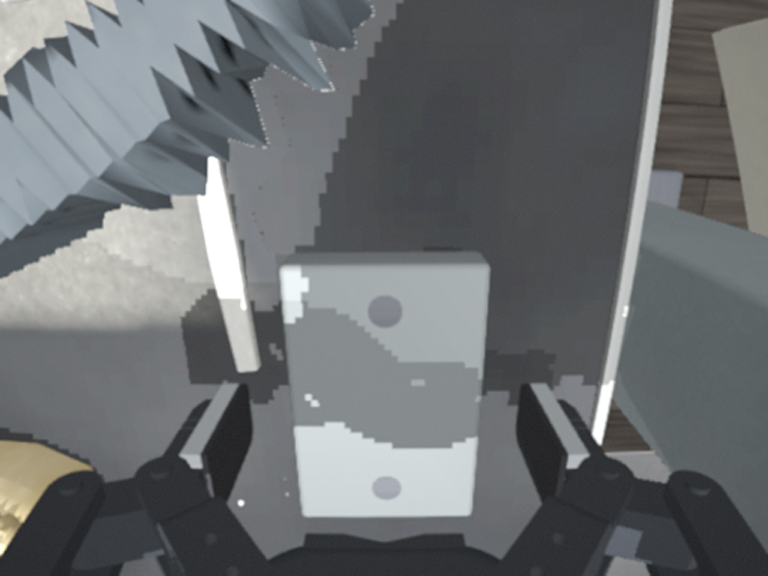

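Run:
```python
from h import *
c=cam('wrist'); P=p2w(c,np.array([(385,312),(386.5,488),(283,265),(489,265),(303,516),(471,516)])/1.5,16.5);print(P, P[:2].mean(0),P[2:].mean(0))
```

```text
[[ 438.79 -202.03   16.5 ]
 [ 438.09 -138.61   16.5 ]
 [ 467.05 -215.93   16.5 ]
 [ 410.06 -216.06   16.5 ]
 [ 466.9  -125.86   16.5 ]
 [ 408.8  -125.95   16.5 ]] [ 438.44 -170.32   16.5 ] [ 438.2  -170.95   16.5 ]
```

Call:
carry_out:
  moves:
    - {"jaw":255,"dx":0,"dy":0,"dz":0,"spin":0}
    - {"jaw":255,"dx":0,"dy":0,"dz":0,"spin":0}
    - {"jaw":255,"dx":0,"dy":0,"dz":0,"spin":0}
    - {"jaw":255,"dx":0,"dy":0,"dz":0,"spin":0}
    - {"jaw":255,"dx":0,"dy":0,"dz":0,"spin":0}
    - {"jaw":255,"dx":0,"dy":0,"dz":0,"spin":0}
  grip_force: 60

```text
t: 26.7
position: [438.7, -168.1, 0.8]
tcp_rot: [[-1.0, -0.002, 0.001], [-0.002, 1.0, -0.0], [-0.001, -0.0, -1.0]]
contact_force: [-1.3, 0.8, 6.7]
gripper_width: 58.2
```

Call:
carry_out:
  moves:
    - {"jaw":255,"dx":0,"dy":0,"dz":5,"spin":0}
    - {"jaw":255,"dx":0,"dy":0,"dz":15,"spin":0}
    - {"jaw":255,"dx":0,"dy":0,"dz":30,"spin":0}
    - {"jaw":255,"dx":0,"dy":0,"dz":40,"spin":0}
    - {"jaw":255,"dx":0,"dy":10,"dz":30,"spin":0}
    - {"jaw":255,"dx":0,"dy":25,"dz":0,"spin":0}
    - {"jaw":255,"dx":0,"dy":40,"dz":0,"spin":0}
    - {"jaw":255,"dx":0,"dy":40,"dz":0,"spin":0}

```text
t: 27.7
position: [438.1, -52.0, 120.9]
tcp_rot: [[-1.0, -0.001, 0.001], [-0.001, 1.0, -0.0], [-0.001, -0.0, -1.0]]
contact_force: [0.6, -0.5, -1.5]
gripper_width: 58.3
```

Call:
carry_out:
  moves:
    - {"jaw":255,"dx":0,"dy":45,"dz":0,"spin":0}
    - {"jaw":255,"dx":0,"dy":45,"dz":0,"spin":0}
    - {"jaw":255,"dx":0,"dy":45,"dz":0,"spin":0}
    - {"jaw":255,"dx":0,"dy":45,"dz":0,"spin":0}
    - {"jaw":255,"dx":-1,"dy":45,"dz":0,"spin":2}
    - {"jaw":255,"dx":-1,"dy":40,"dz":0,"spin":2.5}
    - {"jaw":255,"dx":-1,"dy":40,"dz":0,"spin":2.5}
    - {"jaw":255,"dx":-1,"dy":25,"dz":0,"spin":2.5}

```text
t: 28.7
position: [434.0, 279.0, 120.8]
tcp_rot: [[-0.985, -0.17, 0.001], [-0.17, 0.985, 0.001], [-0.001, 0.001, -1.0]]
contact_force: [0.6, 0.2, -0.6]
gripper_width: 58.3
```

Call:
carry_out:
  moves:
    - {"jaw":255,"dx":0,"dy":25,"dz":0,"spin":0}
    - {"jaw":255,"dx":0,"dy":14,"dz":-10,"spin":0}
    - {"jaw":255,"dx":0,"dy":4,"dz":-10,"spin":0}
    - {"jaw":255,"dx":0,"dy":0,"dz":0,"spin":0}
    - {"jaw":255,"dx":0,"dy":0,"dz":0,"spin":0}

```text
t: 29.32
position: [433.9, 319.2, 99.7]
tcp_rot: [[-0.986, -0.166, -0.001], [-0.166, 0.986, -0.001], [0.001, -0.001, -1.0]]
contact_force: [-0.2, -0.4, -2.1]
gripper_width: 58.1
```

Run:
```python
from h import *
s=arm.observe(); print(s['position'],s['gripper_width'])
im=save('wrist','w13.png',scale=1.5)
```

```text
[433.91 319.21  99.66] 58.07062296784708
```

View pics/w13.png

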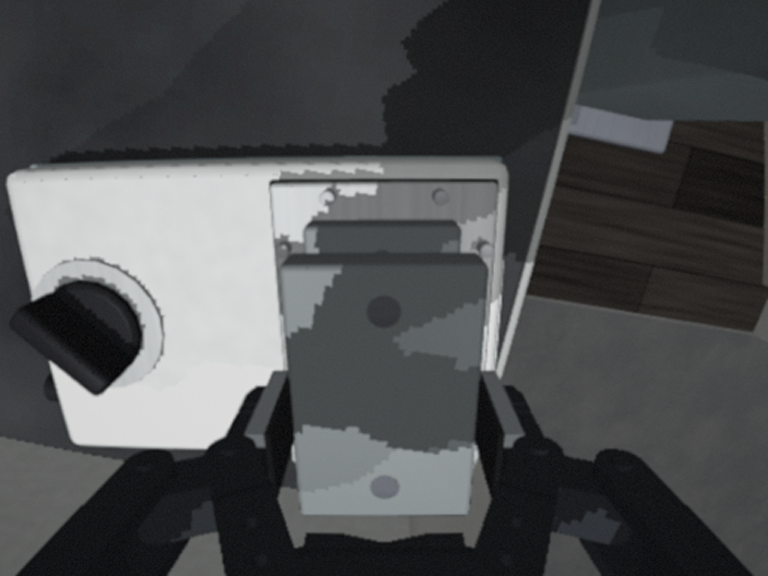

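Run:
```python
from h import *
c=cam('wrist')
a=np.radians(9.7);ux=np.array([np.cos(a),np.sin(a)]);uy=np.array([-np.sin(a),np.cos(a)])
for n,px,z,h in(('pins63',[(329,196),(440,196)],60,63),('pins42',[(284,246),(485,246)],60,42),('a',[(306,229),(460,229)],68,52),('b',[(283,266),(487,266)],115.9,46),('b2',[(303,514),(470,514)],115.9,-46)):
    P=p2w(c,np.array(px)/1.5,z)[:,:2]; print(n,(P@ux).mean(), (P@uy)+h, (P@ux).ptp() if hasattr(P,'ptp') else np.ptp(P@ux))
```

```text
pins63 481.7568897407585 [245.38 245.49] 42.294270239615
pins42 481.78877096349316 [243.87 244.09] 79.32025010740551
a 482.35820941105055 [245.43 245.59] 57.35053945906458
b 481.77785911643036 [239.74 239.9 ] 56.53004960102453
b2 481.3951796729664 [236.7  236.94] 57.68930738484153
```

Call:
carry_out:
  moves:
    - {"jaw":255,"dx":-0.7,"dy":4.4,"dz":-8,"spin":0}
    - {"jaw":255,"dx":0,"dy":0,"dz":-10,"spin":0}
    - {"jaw":255,"dx":0,"dy":0,"dz":-7,"spin":0}
    - {"jaw":255,"dx":0,"dy":0,"dz":-3,"spin":0}
    - {"jaw":255,"dx":0,"dy":0,"dz":-1.5,"spin":0}
    - {"jaw":255,"dx":0,"dy":0,"dz":0,"spin":0}

```text
t: 30.12
position: [433.4, 324.6, 70.4]
tcp_rot: [[-0.986, -0.167, 0.0], [-0.167, 0.986, 0.0], [-0.0, 0.0, -1.0]]
contact_force: [0.5, -0.5, -1.4]
gripper_width: 58.1
```

Call:
carry_out:
  moves:
    - {"jaw":255,"dx":0,"dy":0,"dz":-1,"spin":0}
    - {"jaw":255,"dx":0,"dy":0,"dz":-1,"spin":0}
    - {"jaw":255,"dx":0,"dy":0,"dz":0,"spin":0}

```text
t: 30.5
position: [433.6, 324.7, 68.9]
tcp_rot: [[-0.986, -0.167, 0.001], [-0.167, 0.986, 0.0], [-0.001, 0.0, -1.0]]
contact_force: [-0.4, -0.6, 3.6]
gripper_width: 58.7
```

Call:
carry_out:
  moves:
    - {"jaw":120,"dx":0,"dy":0,"dz":0,"spin":0}
    - {"jaw":0,"dx":0,"dy":0,"dz":0,"spin":0}
    - {"jaw":0,"dx":0,"dy":0,"dz":0,"spin":0}
    - {"jaw":0,"dx":0,"dy":0,"dz":0,"spin":0}
    - {"jaw":0,"dx":0,"dy":0,"dz":10,"spin":0}
    - {"jaw":0,"dx":0,"dy":0,"dz":20,"spin":0}
    - {"jaw":255,"dx":0,"dy":0,"dz":20,"spin":0}
    - {"jaw":255,"dx":0,"dy":-4,"dz":0,"spin":0}

```text
t: 31.5
position: [434.7, 321.6, 120.4]
tcp_rot: [[-0.986, -0.168, 0.003], [-0.168, 0.986, 0.002], [-0.004, 0.002, -1.0]]
contact_force: [-0.0, -0.2, 0.1]
gripper_width: 51.8
```

Call:
carry_out:
  moves:
    - {"jaw":255,"dx":0,"dy":0,"dz":0,"spin":0}
    - {"jaw":255,"dx":0,"dy":0,"dz":0,"spin":0}
    - {"jaw":255,"dx":0,"dy":0,"dz":0,"spin":0}
    - {"jaw":255,"dx":0,"dy":0,"dz":0,"spin":0}

```text
t: 32.0
position: [433.2, 320.4, 118.0]
tcp_rot: [[-0.986, -0.167, -0.001], [-0.167, 0.986, -0.0], [0.001, -0.0, -1.0]]
contact_force: [0.1, 0.2, -0.4]
gripper_width: 0.1
```

Run:
```python
from h import *
s=arm.observe(); print(s['position'],s['gripper_width'],s['contact_force'])
im=save('wrist','w14.png',scale=1.5)
```

```text
[433.17 320.44 117.97] 0.051598037520352275 [ 0.15  0.21 -0.43]
```

View pics/w14.png

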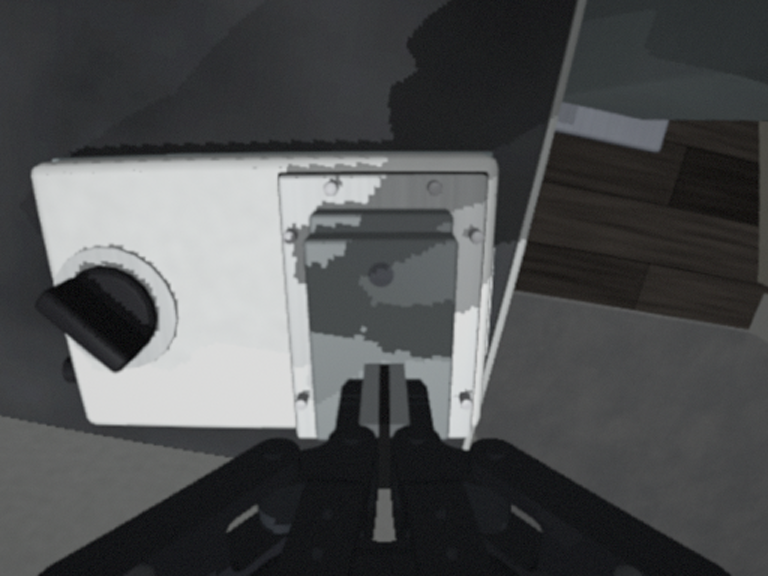

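Call:
carry_out:
  moves:
    - {"jaw":255,"dx":0.8,"dy":0,"dz":-15,"spin":0}
    - {"jaw":255,"dx":0,"dy":0,"dz":-12,"spin":0}
    - {"jaw":255,"dx":0,"dy":0,"dz":-4,"spin":0}
    - {"jaw":255,"dx":0,"dy":0,"dz":-2,"spin":0}
    - {"jaw":255,"dx":0,"dy":0,"dz":-1,"spin":0}
    - {"jaw":255,"dx":0,"dy":0,"dz":-1,"spin":0}
    - {"jaw":255,"dx":0,"dy":0,"dz":-1,"spin":0}
    - {"jaw":255,"dx":0,"dy":0,"dz":0,"spin":0}

```text
t: 33.05
position: [434.4, 320.7, 83.1]
tcp_rot: [[-0.986, -0.167, 0.001], [-0.167, 0.986, 0.001], [-0.001, 0.0, -1.0]]
contact_force: [-1.0, -1.8, 5.2]
gripper_width: -0.3
```

Call:
carry_out:
  moves:
    - {"jaw":255,"dx":0,"dy":0,"dz":-1,"spin":0}
    - {"jaw":255,"dx":0,"dy":0,"dz":-1,"spin":0}
    - {"jaw":255,"dx":0,"dy":0,"dz":-1,"spin":0}
    - {"jaw":255,"dx":0,"dy":0,"dz":0,"spin":0}
    - {"jaw":255,"dx":0,"dy":0,"dz":0,"spin":0}

```text
t: 33.67
position: [434.5, 320.7, 80.6]
tcp_rot: [[-0.986, -0.167, 0.001], [-0.167, 0.986, 0.001], [-0.001, 0.0, -1.0]]
contact_force: [-3.0, -1.6, 10.3]
gripper_width: 0.0
```

Call:
carry_out:
  moves:
    - {"jaw":255,"dx":0,"dy":0,"dz":-1,"spin":0}
    - {"jaw":255,"dx":0,"dy":0,"dz":0,"spin":0}
    - {"jaw":255,"dx":0,"dy":0,"dz":0,"spin":0}

```text
t: 34.05
position: [434.4, 320.8, 79.7]
tcp_rot: [[-0.986, -0.167, 0.001], [-0.167, 0.986, 0.001], [-0.001, 0.001, -1.0]]
contact_force: [-3.3, -2.5, 11.5]
gripper_width: -0.1
```

Call:
carry_out:
  moves:
    - {"jaw":255,"dx":0,"dy":0,"dz":4,"spin":0}
    - {"jaw":255,"dx":0,"dy":0,"dz":8,"spin":0}
    - {"jaw":255,"dx":0,"dy":0,"dz":25,"spin":0}
    - {"jaw":0,"dx":0,"dy":-20,"dz":30,"spin":0}
    - {"jaw":0,"dx":0,"dy":-40,"dz":10,"spin":0}
    - {"jaw":0,"dx":1,"dy":-50,"dz":0,"spin":0}
    - {"jaw":0,"dx":2,"dy":-50,"dz":0,"spin":-5}
    - {"jaw":0,"dx":2,"dy":-50,"dz":0,"spin":-4.7}

```text
t: 35.05
position: [439.3, 109.2, 155.7]
tcp_rot: [[-1.0, 0.003, 0.001], [0.003, 1.0, 0.0], [-0.001, 0.0, -1.0]]
contact_force: [-0.4, -0.4, -0.2]
gripper_width: 85.4
```

Call:
carry_out:
  moves:
    - {"jaw":0,"dx":0,"dy":-45,"dz":0,"spin":0}
    - {"jaw":0,"dx":0,"dy":-45,"dz":0,"spin":0}
    - {"jaw":0,"dx":0,"dy":-30,"dz":0,"spin":0}
    - {"jaw":0,"dx":0,"dy":-10,"dz":0,"spin":0}
    - {"jaw":0,"dx":0,"dy":0,"dz":0,"spin":0}

```text
t: 35.67
position: [439.2, -19.5, 155.5]
tcp_rot: [[-1.0, 0.002, 0.0], [0.002, 1.0, 0.0], [-0.0, 0.0, -1.0]]
contact_force: [-0.1, 0.2, 0.2]
gripper_width: 85.2
```

Run:
```python
from h import *
s=arm.observe(); print(s['position'],s['tcp_rot'])
im=save('wrist','w15.png',scale=1.5); rects('wrist','plate_c',16,im)
im=save('top','t5.png',scale=1.5); overlay('top','o6.png',(432,321.5,9.7),(110,140,210,260),6,im);rects('top','plate_c',84,im)
```

```text
[439.25 -19.55 155.45] [[-1.  0.  0.]
 [ 0.  1.  0.]
 [-0.  0. -1.]]
wrist plate_c 0.63 [132.1 244.6] rect [560.67  55.17] [66.1  78.69] 65.2 rgb [238.15  99.22  95.89]
top plate_c 0.8 [267.5 167.4] rect [545.29  61.15] [56.22 75.75] 65.5 rgb [232.53  82.09  79.55]
top plate_c 0.67 [154.  216.9] rect [431.31 321.73] [62.24 93.02] 10.5 rgb [184.62 193.44 195.79]
top plate_c 0.63 [293.6 217.2] rect [431.93  -2.25] [44.41 58.62] 89.6 rgb [141.97 149.09 151.  ]
top plate_c 0.53 [175.5 219.7] rect [437.61 270.9 ] [57.41  9.87] 9.8 rgb [123.35 129.3  130.76]
```

View pics/o6.png

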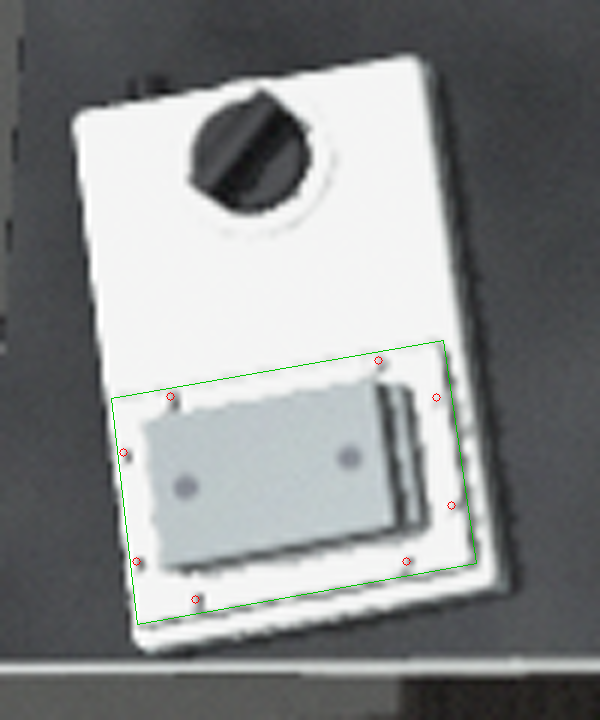

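View pics/w15.png

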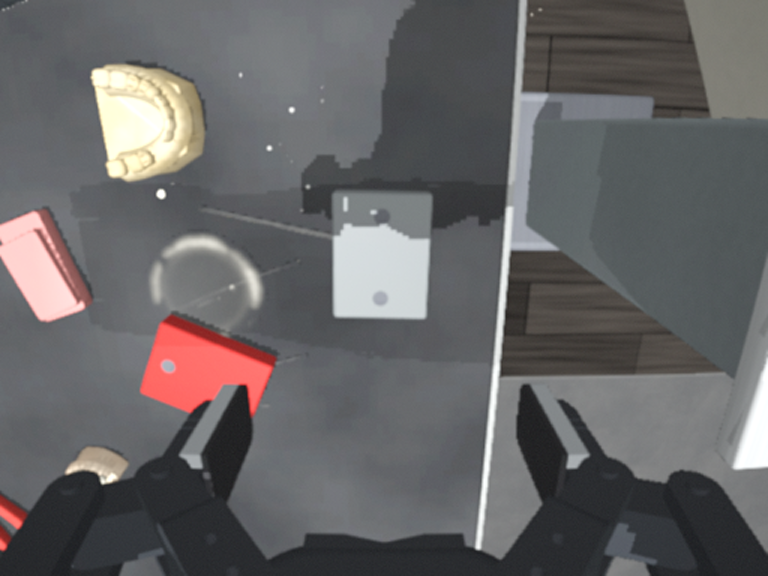

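Run:
```python
from h import *
c=cam('wrist'); P=p2w(c,np.array([(382,216.5),(380,298),(333,192),(432,193),(334,318),(427,318)])/1.5,16);print(P, P[:2].mean(0),P[2:].mean(0))
```

```text
[[440.57 -51.47  16.  ]
 [441.9    0.3   16.  ]
 [469.35 -66.07  16.  ]
 [411.15 -65.46  16.  ]
 [471.43  13.96  16.  ]
 [411.8   13.98  16.  ]] [441.23 -25.59  16.  ] [440.93 -25.9   16.  ]
```

Call:
carry_out:
  moves:
    - {"jaw":0,"dx":1.7,"dy":-6.5,"dz":-25,"spin":-0.7}
    - {"jaw":0,"dx":0,"dy":0,"dz":-35,"spin":0}
    - {"jaw":0,"dx":0,"dy":0,"dz":-35,"spin":0}
    - {"jaw":0,"dx":0,"dy":0,"dz":-28,"spin":0}
    - {"jaw":0,"dx":0,"dy":0,"dz":-18,"spin":0}
    - {"jaw":0,"dx":0,"dy":0,"dz":-9,"spin":0}
    - {"jaw":0,"dx":0,"dy":0,"dz":-5,"spin":0}
    - {"jaw":0,"dx":0,"dy":0,"dz":0,"spin":0}

```text
t: 36.88
position: [441.1, -25.8, 0.6]
tcp_rot: [[-1.0, 0.013, 0.0], [0.013, 1.0, 0.0], [-0.0, 0.0, -1.0]]
contact_force: [-0.3, -1.5, 0.1]
gripper_width: 85.4
```

Run:
```python
from h import *
im=save('wrist','w16.png',scale=1.5)
```

```text
(no output)
```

View pics/w16.png

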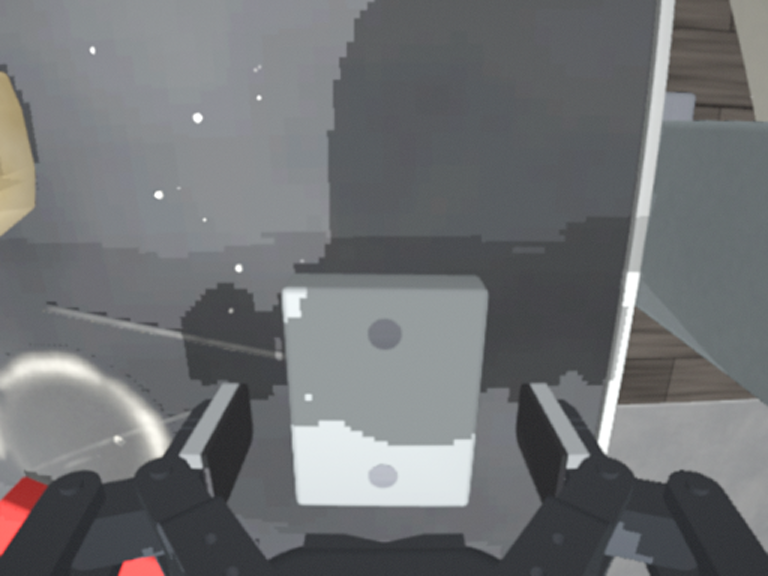

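Plate_c is centred at (385,400), so I'm gripping it and carrying it.

Call:
carry_out:
  moves:
    - {"jaw":255,"dx":0,"dy":0,"dz":0,"spin":0}
    - {"jaw":255,"dx":0,"dy":0,"dz":0,"spin":0}
    - {"jaw":255,"dx":0,"dy":0,"dz":0,"spin":0}
    - {"jaw":255,"dx":0,"dy":0,"dz":0,"spin":0}
    - {"jaw":255,"dx":0,"dy":0,"dz":0,"spin":0}
    - {"jaw":255,"dx":0,"dy":0,"dz":0,"spin":0}
  grip_force: 60

```text
t: 37.67
position: [441.5, -26.0, 1.2]
tcp_rot: [[-1.0, 0.014, 0.001], [0.014, 1.0, 0.0], [-0.001, 0.0, -1.0]]
contact_force: [-0.8, 0.4, 7.5]
gripper_width: 58.6
```

Call:
carry_out:
  moves:
    - {"jaw":255,"dx":0,"dy":0,"dz":5,"spin":0}
    - {"jaw":255,"dx":0,"dy":0,"dz":15,"spin":0}
    - {"jaw":255,"dx":0,"dy":0,"dz":30,"spin":0}
    - {"jaw":255,"dx":0,"dy":0,"dz":40,"spin":0}
    - {"jaw":255,"dx":0,"dy":10,"dz":40,"spin":0}
    - {"jaw":255,"dx":0,"dy":25,"dz":0,"spin":0}
    - {"jaw":255,"dx":0,"dy":40,"dz":0,"spin":0}
    - {"jaw":255,"dx":0,"dy":40,"dz":0,"spin":0}

```text
t: 38.67
position: [440.8, 90.0, 130.8]
tcp_rot: [[-1.0, 0.014, 0.001], [0.014, 1.0, 0.0], [-0.001, 0.0, -1.0]]
contact_force: [0.4, -0.3, -0.9]
gripper_width: 58.3
```

Call:
carry_out:
  moves:
    - {"jaw":255,"dx":0,"dy":40,"dz":0,"spin":0}
    - {"jaw":255,"dx":-1,"dy":40,"dz":0,"spin":2}
    - {"jaw":255,"dx":-2,"dy":40,"dz":0,"spin":2}
    - {"jaw":255,"dx":-2,"dy":40,"dz":0,"spin":2.5}
    - {"jaw":255,"dx":-1,"dy":40,"dz":0,"spin":2}
    - {"jaw":255,"dx":-1,"dy":25,"dz":0,"spin":2}
    - {"jaw":255,"dx":0,"dy":10,"dz":-10,"spin":0}
    - {"jaw":255,"dx":0,"dy":0,"dz":0,"spin":0}

```text
t: 39.67
position: [433.0, 323.3, 119.1]
tcp_rot: [[-0.986, -0.169, -0.002], [-0.169, 0.986, -0.002], [0.002, -0.001, -1.0]]
contact_force: [-0.1, 0.2, -0.9]
gripper_width: 58.3
```

Run:
```python
from h import *
s=arm.observe(); print(s['position'],s['gripper_width'])
im=save('wrist','w17.png',scale=1.5)
```

```text
[433.   323.33 119.09] 58.255000159880474
```

View pics/w17.png

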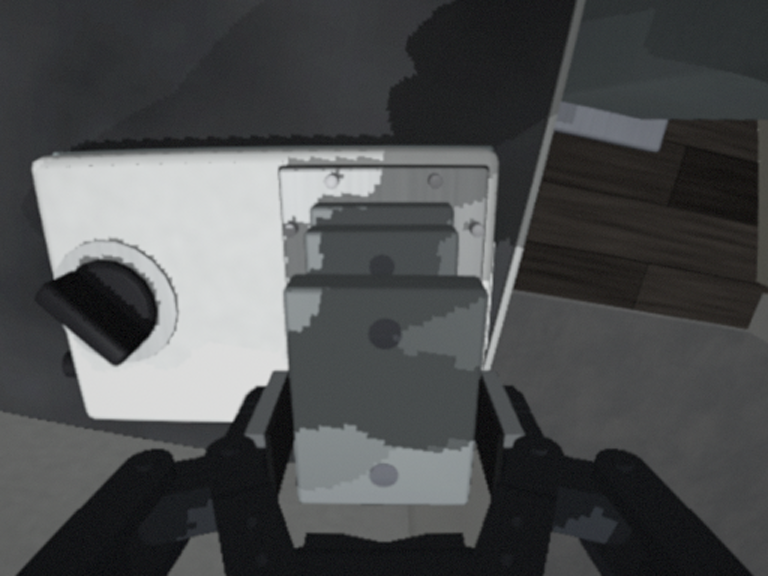

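Run:
```python
from h import *
c=cam('wrist')
a=np.radians(9.7);ux=np.array([np.cos(a),np.sin(a)]);uy=np.array([-np.sin(a),np.cos(a)])
for n,px,z,h in(('pins63',[(332,181),(435,181)],60,63),('pins42',[(291,228),(476,228)],60,42),('a',[(312,212),(453,212)],68,52),('b',[(307,235),(458,235)],84,46),('c',[(287,289),(488,289)],135,40),('c2',[(299,502),(469,502)],135,-40)):
    P=p2w(c,np.array(px)/1.5,z)[:,:2]; print(n,(P@ux).mean(), (P@uy)+h,np.ptp(P@ux))
```

```text
pins63 481.7620862700994 [245.44 245.47] 43.07770704149988
pins42 481.76143107546477 [244.34 244.42] 79.86092005192563
a 482.19374234352426 [246.07 246.13] 57.771166267295655
b 482.20419701631295 [246.12 246.19] 57.6192180907222
c 480.79207496309385 [244.31 244.39] 56.84395546196663
c2 481.8127326505602 [241.31 241.49] 58.131897942303624
```

Call:
carry_out:
  moves:
    - {"jaw":255,"dx":0.5,"dy":1,"dz":-12,"spin":0}
    - {"jaw":255,"dx":0,"dy":0,"dz":-11,"spin":0}
    - {"jaw":255,"dx":0,"dy":0,"dz":-6,"spin":0}
    - {"jaw":255,"dx":0,"dy":0,"dz":-3,"spin":0}
    - {"jaw":255,"dx":0,"dy":0,"dz":-1,"spin":0}
    - {"jaw":255,"dx":0,"dy":0,"dz":0,"spin":0}

```text
t: 40.48
position: [434.5, 325.2, 87.5]
tcp_rot: [[-0.986, -0.169, 0.0], [-0.169, 0.986, 0.0], [-0.0, 0.0, -1.0]]
contact_force: [-0.3, -0.5, -1.1]
gripper_width: 58.3
```

Call:
carry_out:
  moves:
    - {"jaw":255,"dx":0,"dy":0,"dz":-1,"spin":0}
    - {"jaw":255,"dx":0,"dy":0,"dz":0,"spin":0}

```text
t: 40.72
position: [434.4, 325.1, 86.4]
tcp_rot: [[-0.986, -0.169, 0.0], [-0.169, 0.986, 0.0], [-0.0, 0.0, -1.0]]
contact_force: [-0.2, 0.8, -0.9]
gripper_width: 58.0
```

Call:
carry_out:
  moves:
    - {"jaw":255,"dx":0,"dy":0,"dz":-1,"spin":0}
    - {"jaw":255,"dx":0,"dy":0,"dz":-0.8,"spin":0}
    - {"jaw":255,"dx":0,"dy":0,"dz":0,"spin":0}

```text
t: 41.1
position: [434.5, 325.2, 84.9]
tcp_rot: [[-0.986, -0.169, 0.0], [-0.169, 0.986, 0.0], [-0.0, 0.0, -1.0]]
contact_force: [-1.5, -0.7, 4.1]
gripper_width: 58.3
```

Call:
carry_out:
  moves:
    - {"jaw":120,"dx":0,"dy":0,"dz":0,"spin":0}
    - {"jaw":0,"dx":0,"dy":0,"dz":0,"spin":0}
    - {"jaw":0,"dx":0,"dy":0,"dz":0,"spin":0}
    - {"jaw":0,"dx":0,"dy":0,"dz":0,"spin":0}
    - {"jaw":0,"dx":0,"dy":0,"dz":10,"spin":0}
    - {"jaw":0,"dx":0,"dy":0,"dz":20,"spin":0}
    - {"jaw":255,"dx":0,"dy":0,"dz":20,"spin":0}
    - {"jaw":255,"dx":0,"dy":-4.5,"dz":0,"spin":0}

```text
t: 42.1
position: [435.7, 321.5, 136.5]
tcp_rot: [[-0.986, -0.169, 0.003], [-0.169, 0.986, 0.002], [-0.003, 0.002, -1.0]]
contact_force: [0.0, -0.3, 0.0]
gripper_width: 51.5
```

Call:
carry_out:
  moves:
    - {"jaw":255,"dx":0,"dy":0,"dz":0,"spin":0}
    - {"jaw":255,"dx":0,"dy":0,"dz":0,"spin":0}
    - {"jaw":255,"dx":0,"dy":0,"dz":0,"spin":0}
    - {"jaw":255,"dx":0,"dy":0,"dz":0,"spin":0}

```text
t: 42.6
position: [434.2, 320.4, 134.2]
tcp_rot: [[-0.986, -0.169, -0.001], [-0.169, 0.986, -0.0], [0.001, -0.0, -1.0]]
contact_force: [0.0, -0.2, 0.8]
gripper_width: -0.2
```

Run:
```python
from h import *
s=arm.observe(); print(s['position'],s['gripper_width'],s['contact_force'])
im=save('wrist','w18.png',scale=1.5)
```

```text
[434.18 320.44 134.16] -0.2323714007948336 [ 0.02 -0.24  0.77]
```

View pics/w18.png

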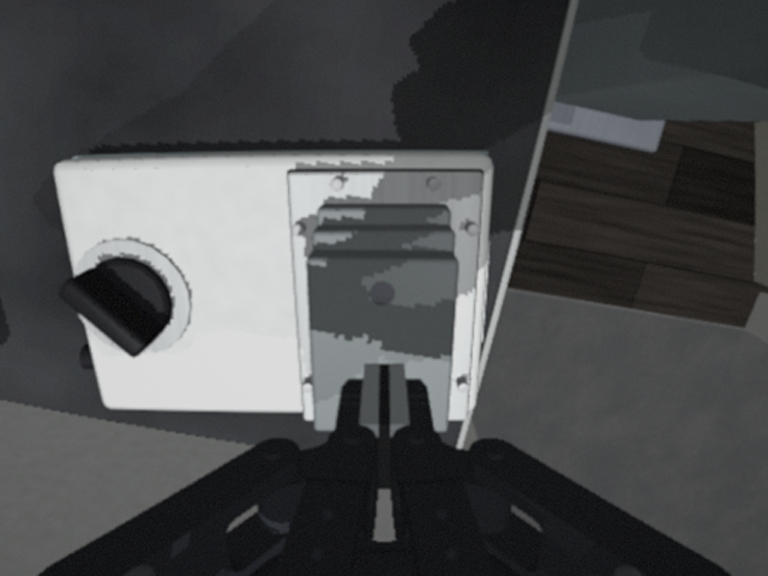

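Well stacked. Now I'll press; the top face is at 100 mm.

Call:
carry_out:
  moves:
    - {"jaw":255,"dx":0,"dy":0,"dz":-15,"spin":0}
    - {"jaw":255,"dx":0,"dy":0,"dz":-12,"spin":0}
    - {"jaw":255,"dx":0,"dy":0,"dz":-4,"spin":0}
    - {"jaw":255,"dx":0,"dy":0,"dz":-2,"spin":0}
    - {"jaw":255,"dx":0,"dy":0,"dz":-1,"spin":0}
    - {"jaw":255,"dx":0,"dy":0,"dz":-1,"spin":0}
    - {"jaw":255,"dx":0,"dy":0,"dz":-1,"spin":0}
    - {"jaw":255,"dx":0,"dy":0,"dz":0,"spin":0}

```text
t: 43.65
position: [434.6, 320.7, 99.1]
tcp_rot: [[-0.986, -0.169, 0.001], [-0.169, 0.986, 0.001], [-0.001, 0.0, -1.0]]
contact_force: [-1.1, -1.1, 5.2]
gripper_width: 0.0
```

Call:
carry_out:
  moves:
    - {"jaw":255,"dx":0,"dy":0,"dz":-1,"spin":0}
    - {"jaw":255,"dx":0,"dy":0,"dz":-1,"spin":0}
    - {"jaw":255,"dx":0,"dy":0,"dz":-1,"spin":0}
    - {"jaw":255,"dx":0,"dy":0,"dz":0,"spin":0}
    - {"jaw":255,"dx":0,"dy":0,"dz":0,"spin":0}

```text
t: 44.28
position: [434.7, 320.8, 96.4]
tcp_rot: [[-0.986, -0.169, 0.001], [-0.169, 0.986, 0.001], [-0.001, 0.0, -1.0]]
contact_force: [-1.3, -1.1, 8.2]
gripper_width: -0.3
```

Call:
carry_out:
  moves:
    - {"jaw":255,"dx":0,"dy":0,"dz":-1,"spin":0}
    - {"jaw":255,"dx":0,"dy":0,"dz":0,"spin":0}
    - {"jaw":255,"dx":0,"dy":0,"dz":0,"spin":0}

```text
t: 44.65
position: [434.7, 320.8, 95.6]
tcp_rot: [[-0.986, -0.169, 0.001], [-0.169, 0.986, 0.001], [-0.001, 0.0, -1.0]]
contact_force: [-2.2, -3.0, 9.4]
gripper_width: -0.4
```

Call:
carry_out:
  moves:
    - {"jaw":255,"dx":0,"dy":0,"dz":4,"spin":0}
    - {"jaw":255,"dx":0,"dy":0,"dz":8,"spin":0}
    - {"jaw":255,"dx":0,"dy":0,"dz":25,"spin":0}
    - {"jaw":0,"dx":0,"dy":-20,"dz":30,"spin":0}
    - {"jaw":0,"dx":5,"dy":-40,"dz":20,"spin":0}
    - {"jaw":0,"dx":15,"dy":-45,"dz":10,"spin":0}
    - {"jaw":0,"dx":15,"dy":-45,"dz":0,"spin":-5}
    - {"jaw":0,"dx":15,"dy":-45,"dz":0,"spin":-4.7}

```text
t: 45.65
position: [484.8, 124.2, 191.9]
tcp_rot: [[-1.0, 0.002, 0.001], [0.002, 1.0, 0.0], [-0.001, 0.0, -1.0]]
contact_force: [0.6, -0.4, -0.8]
gripper_width: 85.7
```

Call:
carry_out:
  moves:
    - {"jaw":0,"dx":15,"dy":-45,"dz":0,"spin":0}
    - {"jaw":0,"dx":15,"dy":-45,"dz":0,"spin":0}
    - {"jaw":0,"dx":15,"dy":-45,"dz":0,"spin":0}
    - {"jaw":0,"dx":15,"dy":-40,"dz":0,"spin":0}
    - {"jaw":0,"dx":15,"dy":-25,"dz":0,"spin":0}
    - {"jaw":0,"dx":12,"dy":-10,"dz":0,"spin":0}
    - {"jaw":0,"dx":0,"dy":0,"dz":0,"spin":0}

```text
t: 46.52
position: [571.8, -84.4, 191.3]
tcp_rot: [[-1.0, -0.0, -0.0], [-0.0, 1.0, 0.0], [0.0, 0.0, -1.0]]
contact_force: [0.3, -0.3, -0.9]
gripper_width: 85.2
```

Run:
```python
from h import *
s=arm.observe(); print(s['position'],s['tcp_rot'])
im=save('wrist','w19.png',scale=1.5); rects('wrist','jaw_model',20,im)
im=save('top','t6.png',scale=1.5); overlay('top','o7.png',(432,321.5,9.7),(110,140,210,260),6,im)
```

```text
[571.83 -84.44 191.27] [[-1. -0. -0.]
 [-0.  1.  0.]
 [ 0.  0. -1.]]
wrist jaw_model 0.89 [246.8 140.2] rect [ 575.9  -110.12] [53.36 63.23] 2.7 rgb [229.6  220.06 185.44]
```

View pics/o7.png

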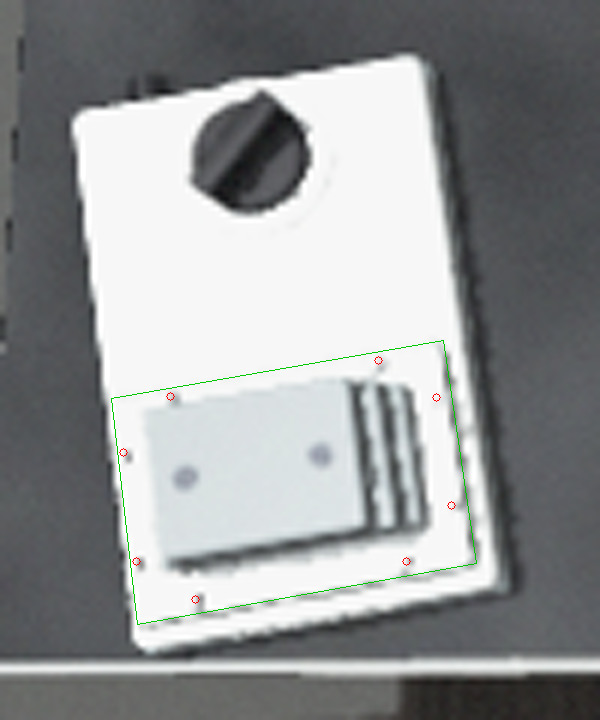

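View pics/w19.png

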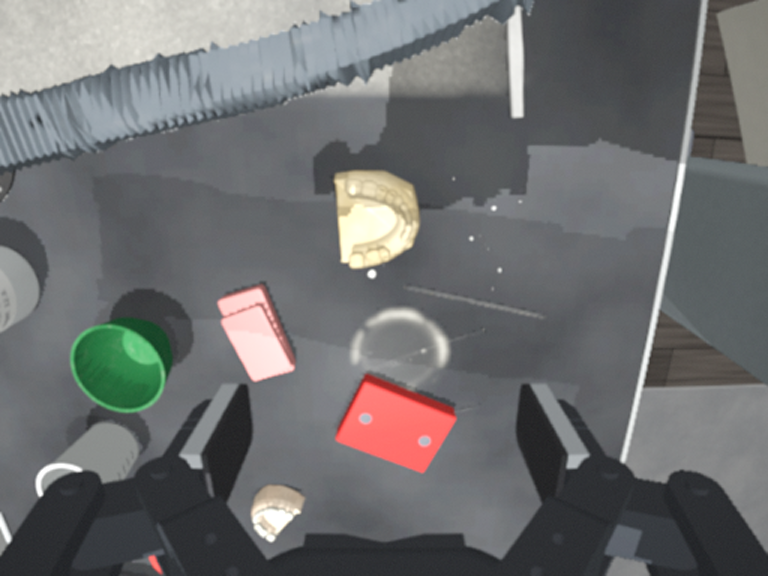

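Call:
carry_out:
  moves:
    - {"jaw":0,"dx":2,"dy":-13,"dz":-25,"spin":0}
    - {"jaw":0,"dx":2,"dy":-12,"dz":-30,"spin":0}
    - {"jaw":0,"dx":0,"dy":0,"dz":-30,"spin":0}
    - {"jaw":0,"dx":0,"dy":0,"dz":-25,"spin":0}
    - {"jaw":0,"dx":0,"dy":0,"dz":-20,"spin":0}
    - {"jaw":0,"dx":0,"dy":0,"dz":0,"spin":0}

```text
t: 47.42
position: [573.5, -108.1, 60.2]
tcp_rot: [[-1.0, -0.002, -0.003], [-0.002, 1.0, 0.001], [0.003, 0.001, -1.0]]
contact_force: [-0.6, -0.3, 0.3]
gripper_width: 85.5
```

Run:
```python
from h import *
s=arm.observe(); print(s['position'],s['tcp_rot'][0])
im=save('wrist','w20.png',scale=1.5); rects('wrist','jaw_model',10,im)
```

```text
[ 573.51 -108.14   60.21] [-1. -0. -0.]
wrist jaw_model 0.6 [245.9 213.2] rect [ 577.29 -105.07] [55.96 77.43] 3.4 rgb [216.17 205.59 171.74]
```

View pics/w20.png

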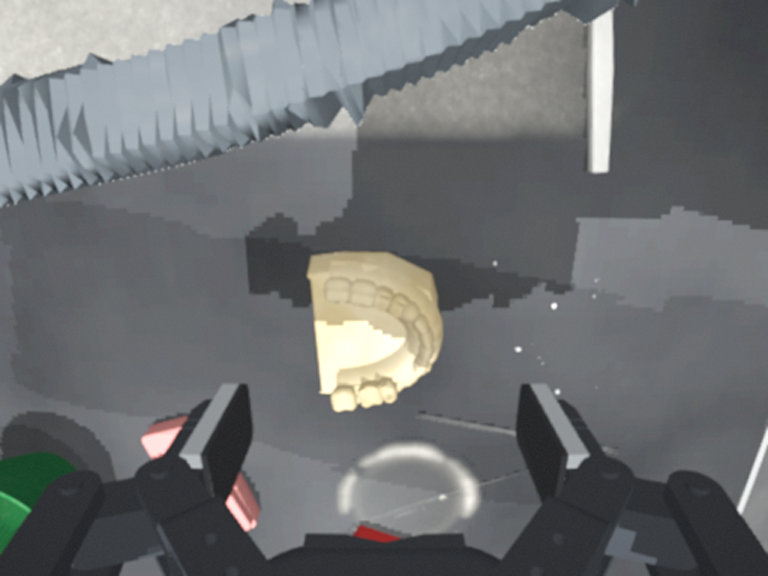

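Call:
carry_out:
  moves:
    - {"jaw":0,"dx":3,"dy":-1.5,"dz":-15,"spin":2}
    - {"jaw":0,"dx":0,"dy":0,"dz":-18,"spin":0}
    - {"jaw":0,"dx":0,"dy":0,"dz":-15,"spin":0}
    - {"jaw":0,"dx":0,"dy":0,"dz":-8,"spin":0}
    - {"jaw":0,"dx":0,"dy":0,"dz":-3,"spin":0}
    - {"jaw":0,"dx":0,"dy":0,"dz":0,"spin":0}

```text
t: 48.28
position: [578.4, -111.0, 2.5]
tcp_rot: [[-0.999, -0.035, -0.0], [-0.035, 0.999, 0.0], [0.0, 0.0, -1.0]]
contact_force: [0.2, -0.4, 0.9]
gripper_width: 85.6
```

Run:
```python
from h import *
im=save('wrist','w21.png',scale=1.5)
```

```text
(no output)
```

View pics/w21.png

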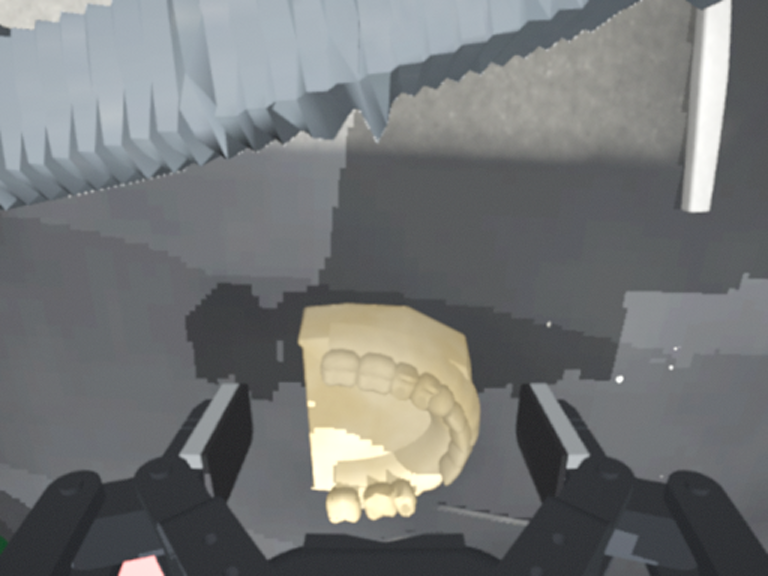

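Call:
carry_out:
  moves:
    - {"jaw":60,"dx":0,"dy":0,"dz":-2,"spin":0}
    - {"jaw":255,"dx":0,"dy":0,"dz":0,"spin":0}
    - {"jaw":255,"dx":0,"dy":0,"dz":0,"spin":0}
    - {"jaw":255,"dx":0,"dy":0,"dz":0,"spin":0}
    - {"jaw":255,"dx":0,"dy":0,"dz":0,"spin":0}
    - {"jaw":255,"dx":0,"dy":0,"dz":0,"spin":0}
  grip_force: 50

```text
t: 49.08
position: [578.7, -111.0, 1.2]
tcp_rot: [[-0.999, -0.035, 0.001], [-0.035, 0.999, -0.0], [-0.001, -0.0, -1.0]]
contact_force: [-0.9, 0.3, 5.5]
gripper_width: 53.4
```

Call:
carry_out:
  moves:
    - {"jaw":255,"dx":0,"dy":0,"dz":4,"spin":0}
    - {"jaw":255,"dx":0,"dy":0,"dz":10,"spin":0}
    - {"jaw":255,"dx":0,"dy":0,"dz":20,"spin":0}
    - {"jaw":255,"dx":0,"dy":0,"dz":0,"spin":0}

```text
t: 49.58
position: [580.0, -111.2, 36.3]
tcp_rot: [[-0.999, -0.036, 0.003], [-0.036, 0.999, -0.001], [-0.003, -0.001, -1.0]]
contact_force: [1.0, -0.0, -1.0]
gripper_width: 53.4
```

Run:
```python
from h import *
im=save('wrist','w22.png',scale=1.5)
save('scene','s22.png',(180,130,420,310),3)
```

```text
(no output)
```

View pics/w22.png

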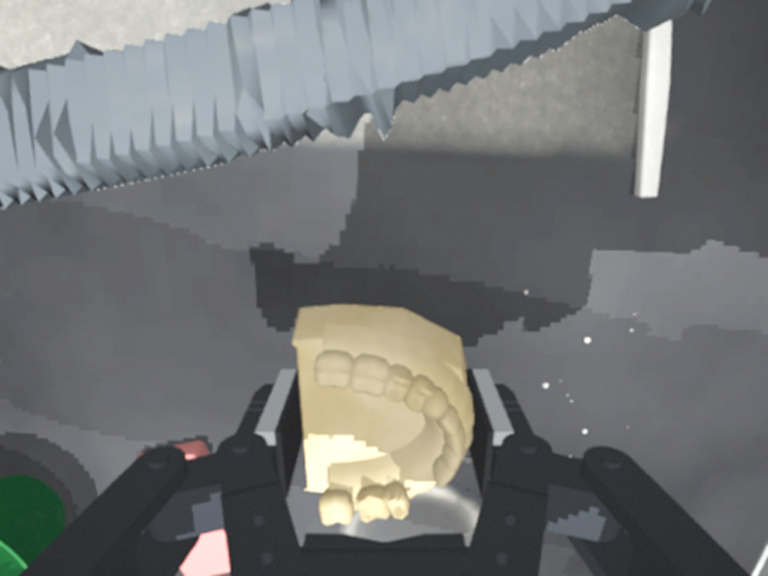

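View pics/s22.png

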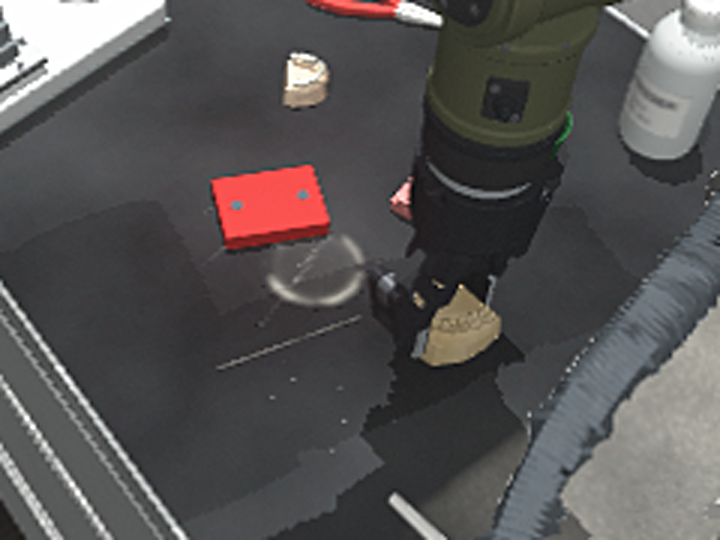

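Run:
```python
from h import *
c=cam('wrist'); z0=35.5
print(arm.observe()['position'],p2w(c,np.array([(340,304)])/1.5,z0),p2w(c,np.array([(340,304)])/1.5,z0+18),p2w(c,np.array([(337,522)])/1.5,z0+36),p2w(c,np.array([(310,488)])/1.5,z0+15))
```

```text
[ 578.51 -110.97   34.6 ] [[ 593.95 -141.25   35.5 ]] [[ 592.42 -148.19   53.5 ]] [[591.71 -87.33  71.5 ]] [[602.67 -80.48  50.5 ]]
```

Call:
carry_out:
  moves:
    - {"jaw":255,"dx":0,"dy":0,"dz":25,"spin":0}
    - {"jaw":255,"dx":0,"dy":5,"dz":40,"spin":0}
    - {"jaw":255,"dx":-5,"dy":20,"dz":40,"spin":0}
    - {"jaw":255,"dx":-10,"dy":30,"dz":20,"spin":0}
    - {"jaw":255,"dx":-13,"dy":40,"dz":0,"spin":0}
    - {"jaw":255,"dx":-15,"dy":45,"dz":0,"spin":1}
    - {"jaw":255,"dx":-15,"dy":45,"dz":0,"spin":1}
    - {"jaw":255,"dx":-15,"dy":45,"dz":0,"spin":1}

```text
t: 50.68
position: [504.2, 120.2, 158.7]
tcp_rot: [[-0.996, -0.088, -0.001], [-0.088, 0.996, -0.0], [0.001, -0.0, -1.0]]
contact_force: [0.3, 0.6, -1.2]
gripper_width: 53.1
```

Call:
carry_out:
  moves:
    - {"jaw":255,"dx":-15,"dy":45,"dz":0,"spin":1}
    - {"jaw":255,"dx":-15,"dy":45,"dz":0,"spin":1}
    - {"jaw":255,"dx":-15,"dy":45,"dz":0,"spin":1}
    - {"jaw":255,"dx":-14,"dy":35,"dz":0,"spin":1}
    - {"jaw":255,"dx":-8,"dy":22,"dz":0,"spin":1}
    - {"jaw":255,"dx":-4,"dy":9,"dz":0,"spin":0}
    - {"jaw":255,"dx":0,"dy":0,"dz":0,"spin":0}

```text
t: 51.55
position: [434.0, 319.9, 159.0]
tcp_rot: [[-0.985, -0.175, -0.001], [-0.175, 0.985, -0.001], [0.001, -0.001, -1.0]]
contact_force: [0.1, -0.6, -1.2]
gripper_width: 53.3
```

Run:
```python
from h import *
s=arm.observe(); print(s['position'],s['gripper_width'])
im=save('wrist','w23.png',scale=1.5)
```

```text
[434.02 319.85 158.97] 53.284879662062146
```

View pics/w23.png

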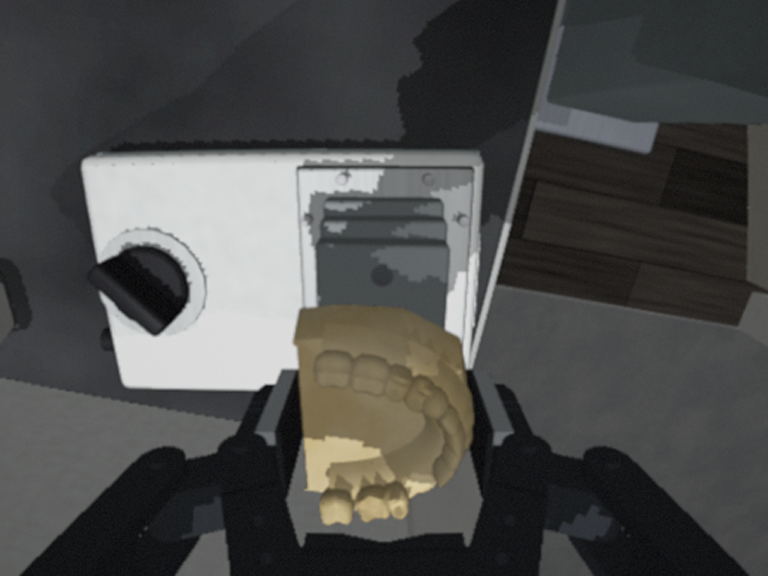

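Jaw held over the stack, columns matching. Lowering.

Call:
carry_out:
  moves:
    - {"jaw":255,"dx":0,"dy":0.5,"dz":-15,"spin":0}
    - {"jaw":255,"dx":0,"dy":0,"dz":-16,"spin":0}
    - {"jaw":255,"dx":0,"dy":0,"dz":-12,"spin":0}
    - {"jaw":255,"dx":0,"dy":0,"dz":-7,"spin":0}
    - {"jaw":255,"dx":0,"dy":0,"dz":-4,"spin":0}
    - {"jaw":255,"dx":0,"dy":0,"dz":0,"spin":0}

```text
t: 52.35
position: [434.4, 320.5, 105.4]
tcp_rot: [[-0.985, -0.174, -0.0], [-0.174, 0.985, -0.0], [0.0, -0.0, -1.0]]
contact_force: [-1.0, -0.2, -0.2]
gripper_width: 53.3
```

Call:
carry_out:
  moves:
    - {"jaw":255,"dx":0,"dy":0,"dz":-1,"spin":0}
    - {"jaw":255,"dx":0,"dy":0,"dz":-1,"spin":0}
    - {"jaw":255,"dx":0,"dy":0,"dz":0,"spin":0}

```text
t: 52.72
position: [434.4, 320.6, 103.7]
tcp_rot: [[-0.985, -0.174, 0.0], [-0.174, 0.985, 0.0], [-0.0, 0.0, -1.0]]
contact_force: [0.5, -0.5, -0.9]
gripper_width: 53.2
```

Call:
carry_out:
  moves:
    - {"jaw":255,"dx":0,"dy":0,"dz":-1,"spin":0}
    - {"jaw":255,"dx":0,"dy":0,"dz":-1,"spin":0}
    - {"jaw":255,"dx":0,"dy":0,"dz":0,"spin":0}

```text
t: 53.1
position: [434.3, 320.5, 101.4]
tcp_rot: [[-0.985, -0.174, -0.0], [-0.174, 0.985, -0.0], [0.0, -0.0, -1.0]]
contact_force: [0.7, -0.7, -0.9]
gripper_width: 53.2
```

Call:
carry_out:
  moves:
    - {"jaw":255,"dx":0,"dy":0,"dz":-0.8,"spin":0}
    - {"jaw":255,"dx":0,"dy":0,"dz":-0.5,"spin":0}
    - {"jaw":255,"dx":0,"dy":0,"dz":0,"spin":0}

```text
t: 53.48
position: [434.4, 320.6, 100.5]
tcp_rot: [[-0.985, -0.174, 0.0], [-0.174, 0.985, 0.0], [-0.0, 0.0, -1.0]]
contact_force: [-1.5, -0.9, 3.0]
gripper_width: 53.2
```

Call:
carry_out:
  moves:
    - {"jaw":120,"dx":0,"dy":0,"dz":0,"spin":0}
    - {"jaw":0,"dx":0,"dy":0,"dz":0,"spin":0}
    - {"jaw":0,"dx":0,"dy":0,"dz":0,"spin":0}
    - {"jaw":0,"dx":0,"dy":0,"dz":0,"spin":0}
    - {"jaw":0,"dx":0,"dy":0,"dz":8,"spin":0}
    - {"jaw":0,"dx":0,"dy":0,"dz":20,"spin":0}
    - {"jaw":0,"dx":0,"dy":0,"dz":30,"spin":0}
    - {"jaw":0,"dx":0,"dy":0,"dz":30,"spin":0}

```text
t: 54.48
position: [434.3, 320.5, 189.6]
tcp_rot: [[-0.985, -0.174, 0.0], [-0.174, 0.985, 0.0], [-0.0, 0.0, -1.0]]
contact_force: [0.1, -0.3, 0.2]
gripper_width: 85.0
```

Call:
carry_out:
  moves:
    - {"jaw":0,"dx":0,"dy":0,"dz":10,"spin":0}
    - {"jaw":0,"dx":0,"dy":0,"dz":0,"spin":0}

```text
t: 54.72
position: [434.7, 320.8, 198.7]
tcp_rot: [[-0.985, -0.174, 0.001], [-0.174, 0.985, 0.001], [-0.001, 0.001, -1.0]]
contact_force: [-0.0, -0.7, -0.3]
gripper_width: 84.9
```

Run:
```python
from h import *
s=arm.observe(); print(s['position'],s['joint_positions'])
im=save('wrist','w24.png',scale=1.5)
save('scene','s24.png',(100,50,270,190),4.5)
rects('wrist','selector_grip',69,im)
```

```text
[434.7  320.82 198.66] [ 36.43  12.39 -14.34  63.2    0.   -63.61]
wrist selector_grip 0.88 [117.7 174.1] rect [560.4  333.77] [46.19 49.34] 52.3 rgb [39.18 39.8  41.67]
wrist selector_grip 0.54 [252.5 196.7] rect [429.45 338.5 ] [65.42 86.03] 10.5 rgb [159.18 146.37 113.37]
```

View pics/w24.png

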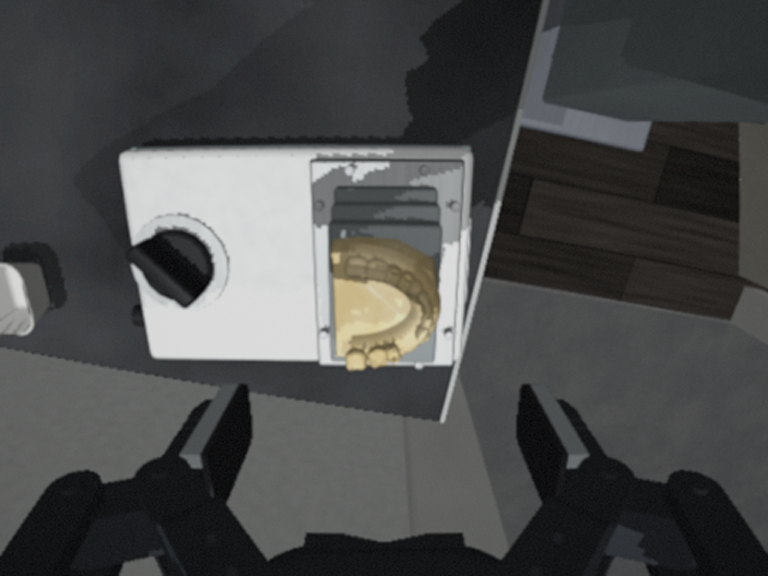

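View pics/s24.png

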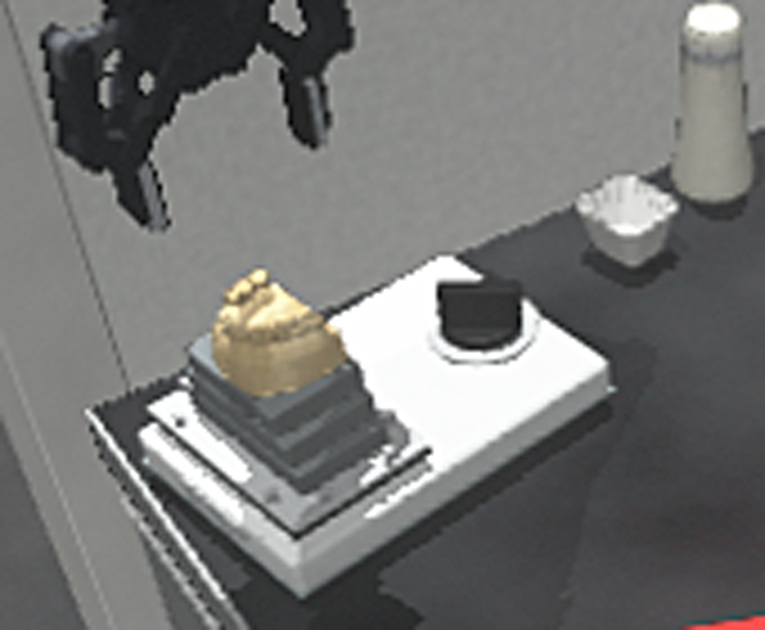

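Run:
```python
from h import *
c=cam('wrist')
im=np.load('pics/last_wrist.npy')
o=cv2.resize(im[130:230,70:170],None,fx=6,fy=6,interpolation=cv2.INTER_CUBIC)
o=np.clip(o.astype(float)*1.8,0,255).astype(np.uint8)
cv2.imwrite('pics/sel1.png',o[:,:,::-1])
P=p2w(c,np.array([(140,245),(197,298)])/1.5,69);print(P,P.mean(0)); d=P[1]-P[0];print(np.degrees(np.arctan2(d[1],d[0])),np.linalg.norm(d))
```

```text
[[580.27 326.38  69.  ]
 [544.09 354.14  69.  ]] [562.18 340.26  69.  ]
142.49653927427644 45.597298896973015
```

View pics/sel1.png

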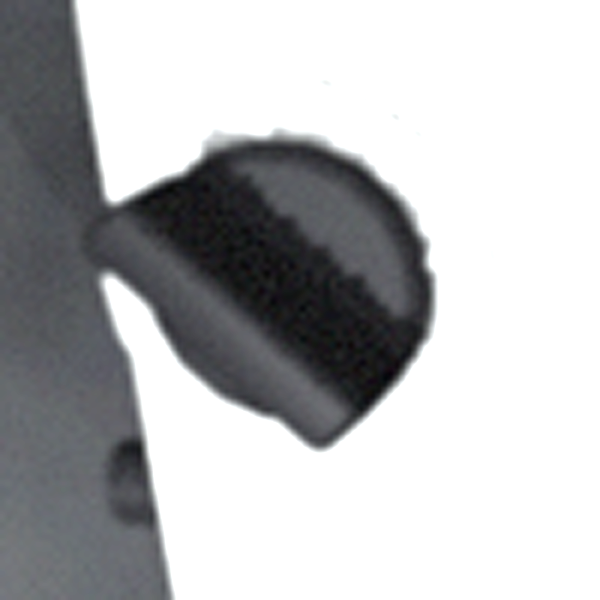

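Call:
carry_out:
  moves:
    - {"jaw":0,"dx":15,"dy":3,"dz":0,"spin":8}
    - {"jaw":0,"dx":25,"dy":4,"dz":0,"spin":10}
    - {"jaw":0,"dx":30,"dy":5,"dz":0,"spin":10}
    - {"jaw":0,"dx":30,"dy":5,"dz":0,"spin":10}
    - {"jaw":0,"dx":25,"dy":4,"dz":0,"spin":6}
    - {"jaw":0,"dx":10,"dy":2,"dz":0,"spin":0}
    - {"jaw":0,"dx":0,"dy":0,"dz":0,"spin":0}

```text
t: 55.75
position: [569.0, 343.3, 197.1]
tcp_rot: [[-0.589, -0.808, -0.002], [-0.808, 0.589, -0.001], [0.002, 0.001, -1.0]]
contact_force: [0.1, -0.9, -0.3]
gripper_width: 85.3
```

Run:
```python
from h import *
s=arm.observe(); print(s['position'],s['tcp_rot'],s['joint_positions'])
im=save('wrist','w25.png',scale=1.5)
im=save('top','t7.png'); 
c=cam('wrist'); print(w2p(c,[(572.3,344,69),(572.3,344,36)])*1.5)
```

```text
[568.99 343.27 197.06] [[-0.59 -0.81 -0.  ]
 [-0.81  0.59 -0.  ]
 [ 0.    0.   -1.  ]] [  31.1    25.89    4.27   68.5     0.01 -112.82]
[[379.19 270.44]
 [379.54 255.88]]
```

View pics/w25.png

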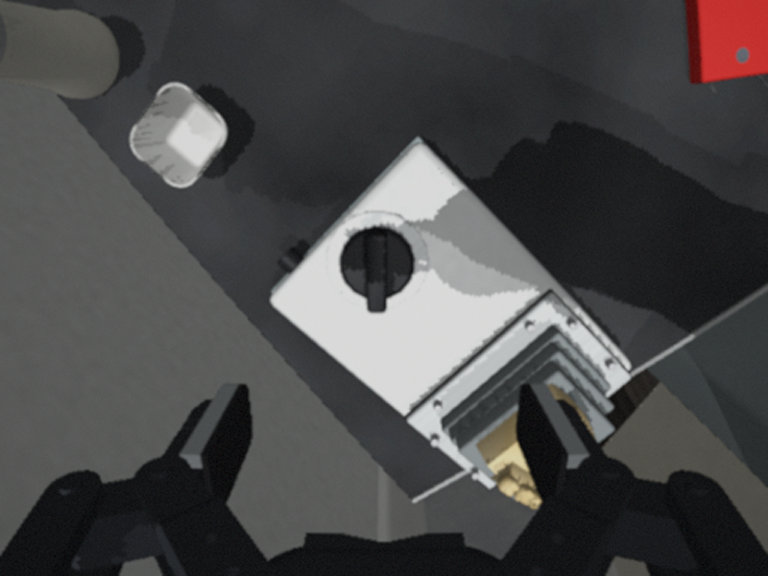

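Call:
carry_out:
  moves:
    - {"jaw":0,"dx":3.5,"dy":0.7,"dz":-20,"spin":0}
    - {"jaw":0,"dx":0,"dy":0,"dz":-30,"spin":0}
    - {"jaw":0,"dx":0,"dy":0,"dz":-30,"spin":0}
    - {"jaw":0,"dx":0,"dy":0,"dz":-20,"spin":0}
    - {"jaw":0,"dx":0,"dy":0,"dz":-10,"spin":0}
    - {"jaw":0,"dx":0,"dy":0,"dz":0,"spin":0}

```text
t: 56.6
position: [572.1, 344.1, 88.1]
tcp_rot: [[-0.587, -0.809, -0.001], [-0.809, 0.587, -0.0], [0.001, 0.0, -1.0]]
contact_force: [0.1, 0.3, -0.6]
gripper_width: 85.5
```

Run:
```python
from h import *
s=arm.observe(); print(s['position'])
im=save('wrist','w26.png',scale=1.5)
save('scene','s26.png',(80,30,280,190),4)
```

```text
[572.1  344.11  88.11]
```

View pics/w26.png

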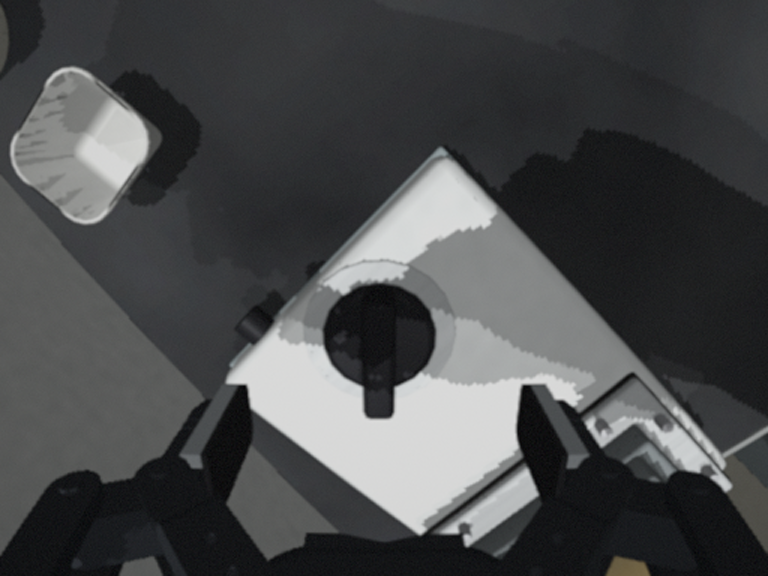

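View pics/s26.png

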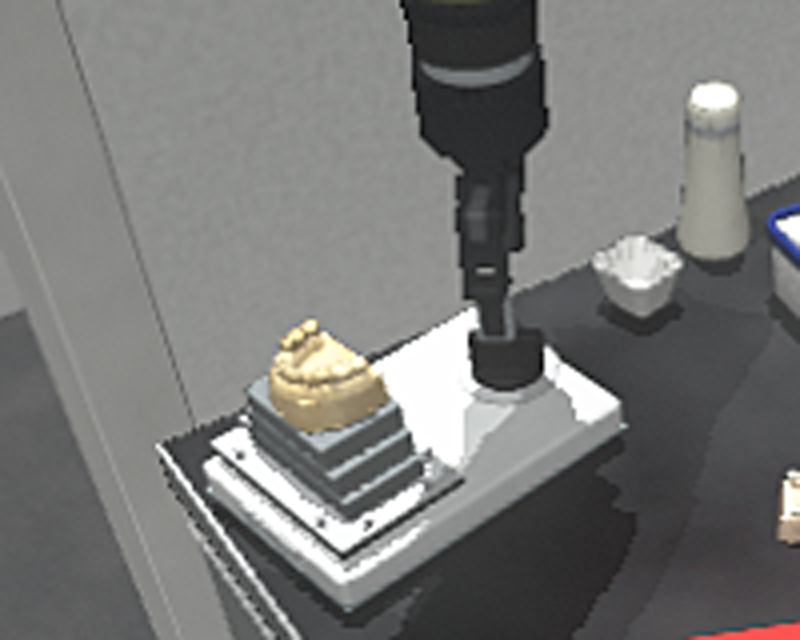

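Run:
```python
from h import *
c=cam('wrist'); P=p2w(c,np.array([(378,408),(379,290)])/1.5,69);print(P,P.mean(0)); d=P[0]-P[1];print(np.linalg.norm(d),np.degrees(np.arctan2(d[1],d[0])))
s=arm.observe(); R=np.array(s['tcp_rot']); print((P-np.array(s['position']))@R)
```

```text
[[557.48 359.37  69.  ]
 [597.46 329.63  69.  ]] [577.47 344.5   69.  ]
49.82687251895278 143.3518988733897
[[ -2.67  21.37  20.36]
 [ -2.07 -28.45  20.39]]
```

Call:
carry_out:
  moves:
    - {"jaw":0,"dx":2.5,"dy":0.3,"dz":-12,"spin":0}
    - {"jaw":0,"dx":0,"dy":0,"dz":-12,"spin":0}
    - {"jaw":0,"dx":0,"dy":0,"dz":-8,"spin":0}
    - {"jaw":0,"dx":0,"dy":0,"dz":-3,"spin":0}
    - {"jaw":0,"dx":0,"dy":0,"dz":0,"spin":0}

```text
t: 57.32
position: [575.2, 344.5, 52.9]
tcp_rot: [[-0.587, -0.809, -0.001], [-0.809, 0.587, -0.0], [0.001, 0.0, -1.0]]
contact_force: [-0.3, 0.2, -0.8]
gripper_width: 85.4
```

Call:
carry_out:
  moves:
    - {"jaw":120,"dx":0,"dy":0,"dz":0,"spin":0}
    - {"jaw":255,"dx":0,"dy":0,"dz":0,"spin":0}
    - {"jaw":255,"dx":0,"dy":0,"dz":0,"spin":0}
    - {"jaw":255,"dx":0,"dy":0,"dz":0,"spin":0}
    - {"jaw":255,"dx":0,"dy":0,"dz":0,"spin":0}
    - {"jaw":255,"dx":0,"dy":0,"dz":0,"spin":0}
    - {"jaw":255,"dx":0,"dy":0,"dz":0,"spin":0}
  grip_force: 30

```text
t: 58.2
position: [575.3, 344.4, 53.5]
tcp_rot: [[-0.587, -0.809, -0.0], [-0.809, 0.587, -0.0], [0.0, -0.0, -1.0]]
contact_force: [-2.3, -2.2, 5.1]
gripper_width: 12.2
```

Call:
carry_out:
  moves:
    - {"jaw":255,"dx":0,"dy":0,"dz":0,"spin":4}
    - {"jaw":255,"dx":0,"dy":0,"dz":0,"spin":6}
    - {"jaw":255,"dx":0,"dy":0,"dz":0,"spin":6}
    - {"jaw":255,"dx":0,"dy":0,"dz":0,"spin":6}
    - {"jaw":255,"dx":0,"dy":0,"dz":0,"spin":0}

```text
t: 58.82
position: [576.1, 346.1, 53.5]
tcp_rot: [[-0.242, -0.97, 0.001], [-0.97, 0.242, 0.003], [-0.003, -0.001, -1.0]]
contact_force: [1.3, 5.0, 0.2]
gripper_width: 12.3
```

Run:
```python
from h import *
s=arm.observe(); print(s['torque'],s['contact_force'])
save('wrist','w27.png',scale=1.5)
```

```text
[ 1.05 -0.25  0.24] [1.33 4.96 0.18]
```

View pics/w27.png

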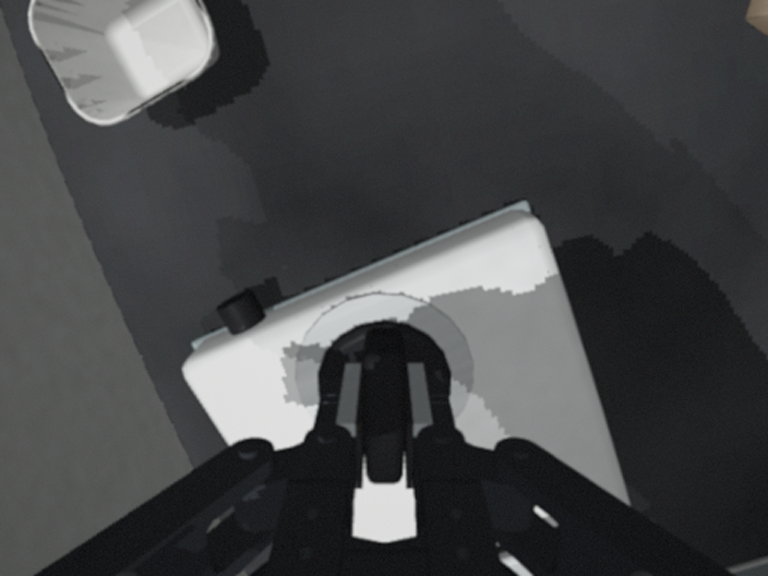

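Call:
carry_out:
  moves:
    - {"jaw":255,"dx":0,"dy":-1,"dz":0,"spin":6}
    - {"jaw":255,"dx":0,"dy":0,"dz":0,"spin":6}
    - {"jaw":255,"dx":0,"dy":0,"dz":0,"spin":6}
    - {"jaw":255,"dx":0,"dy":0,"dz":0,"spin":4}
    - {"jaw":255,"dx":0,"dy":0,"dz":0,"spin":0}

```text
t: 59.5
position: [576.2, 347.9, 53.6]
tcp_rot: [[0.14, -0.99, 0.001], [-0.99, -0.14, 0.008], [-0.008, -0.002, -1.0]]
contact_force: [2.3, 12.6, -4.8]
gripper_width: 12.3
```

Run:
```python
from h import *
s=arm.observe(); print(s['torque'],s['contact_force'],s['joint_positions'])
```

```text
[ 2.87 -0.51  0.17] [ 2.33 12.58 -4.79] [  30.95   31.86   -5.77   52.07    0.34 -157.12]
```

Call:
carry_out:
  moves:
    - {"jaw":255,"dx":0,"dy":0,"dz":0,"spin":3}
    - {"jaw":255,"dx":0,"dy":0,"dz":0,"spin":0}
    - {"jaw":255,"dx":0,"dy":0,"dz":0,"spin":0}

```text
t: 59.88
position: [576.2, 348.1, 53.6]
tcp_rot: [[0.19, -0.982, 0.001], [-0.982, -0.19, 0.008], [-0.008, -0.003, -1.0]]
contact_force: [2.2, 14.1, -4.3]
gripper_width: 12.3
```

Run:
```python
from h import *
s=arm.observe(); print(s['torque'],s['contact_force'],s['joint_positions'])
save('wrist','w28.png',scale=1.5)
```

```text
[ 3.03 -0.46 -0.45] [ 2.22 14.1  -4.29] [  30.95   31.87   -5.77   52.07    0.37 -160.02]
```

View pics/w28.png

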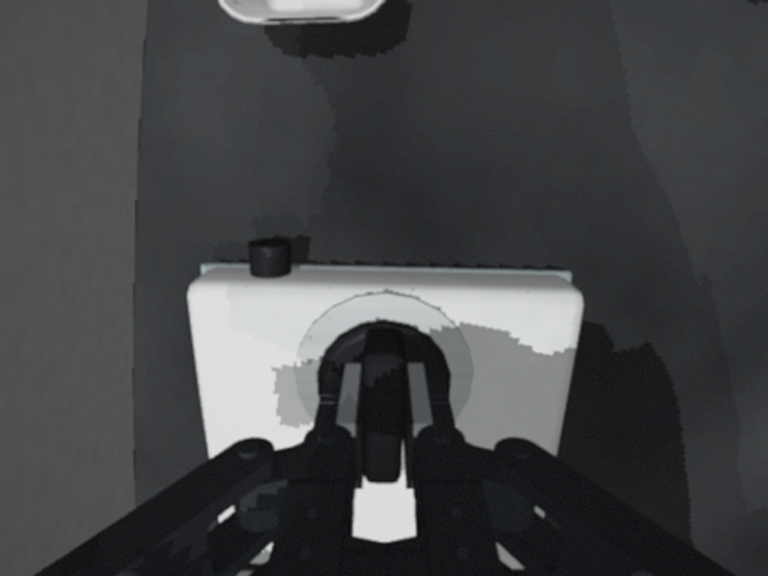

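Call:
carry_out:
  moves:
    - {"jaw":255,"dx":0,"dy":2,"dz":0,"spin":0}
    - {"jaw":255,"dx":0,"dy":2,"dz":0,"spin":0}
    - {"jaw":255,"dx":0,"dy":0,"dz":0,"spin":0}

```text
t: 60.3
position: [576.1, 348.3, 53.6]
tcp_rot: [[0.19, -0.982, 0.001], [-0.982, -0.19, 0.001], [-0.001, -0.002, -1.0]]
contact_force: [2.2, 5.4, 0.3]
gripper_width: 11.8
```

Run:
```python
from h import *
s=arm.observe(); print(s['torque'],s['contact_force'],s['position'])
```

```text
[ 1.04 -0.6  -0.48] [2.15 5.38 0.34] [576.13 348.26  53.56]
```

Call:
carry_out:
  moves:
    - {"jaw":255,"dx":0,"dy":0,"dz":0,"spin":-4}
    - {"jaw":255,"dx":0,"dy":0,"dz":0,"spin":-6}
    - {"jaw":255,"dx":0,"dy":0,"dz":0,"spin":-7}
    - {"jaw":255,"dx":0,"dy":0,"dz":0,"spin":-7}
    - {"jaw":255,"dx":0,"dy":0,"dz":0,"spin":-7}
    - {"jaw":255,"dx":0,"dy":0,"dz":0,"spin":-7}
    - {"jaw":255,"dx":0,"dy":0,"dz":0,"spin":0}

```text
t: 61.18
position: [575.7, 345.2, 53.5]
tcp_rot: [[-0.456, -0.89, 0.001], [-0.89, 0.456, -0.004], [0.003, -0.002, -1.0]]
contact_force: [1.6, -4.8, 5.3]
gripper_width: 12.3
```

Call:
carry_out:
  moves:
    - {"jaw":255,"dx":0,"dy":0,"dz":0,"spin":-7}
    - {"jaw":255,"dx":0,"dy":0,"dz":0,"spin":-7}
    - {"jaw":255,"dx":0,"dy":0,"dz":0,"spin":-7}
    - {"jaw":255,"dx":0,"dy":0,"dz":0,"spin":-7}
    - {"jaw":255,"dx":0,"dy":0,"dz":0,"spin":-4}
    - {"jaw":255,"dx":0,"dy":0,"dz":0,"spin":0}
    - {"jaw":255,"dx":0,"dy":0,"dz":0,"spin":0}

```text
t: 62.05
position: [573.8, 343.1, 53.4]
tcp_rot: [[-0.858, -0.514, -0.002], [-0.514, 0.858, -0.007], [0.006, -0.005, -1.0]]
contact_force: [-4.4, -10.6, 12.2]
gripper_width: 12.2
```

Run:
```python
from h import *
s=arm.observe(); print(s['torque'],s['contact_force'],s['joint_positions']); R=np.array(s['tcp_rot']); print(np.degrees(np.arctan2(R[1,0],R[0,0]))%360)
save('wrist','w29.png',scale=1.5)
```

```text
[-2.12  0.93 -0.02] [ -4.44 -10.58  12.19] [ 31.03  31.93  -5.68  52.73  -0.3  -89.92]
210.94580948083157
```

View pics/w29.png

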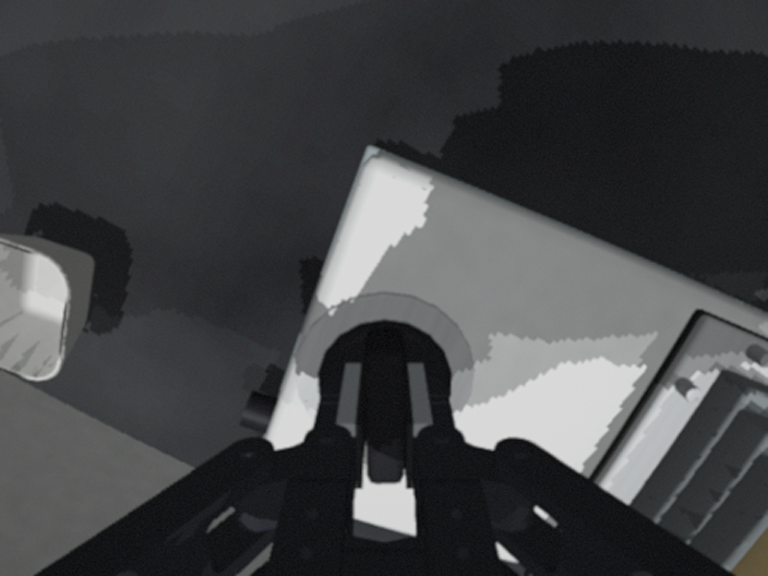

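Call:
carry_out:
  moves:
    - {"jaw":255,"dx":-1,"dy":-2,"dz":0,"spin":0}
    - {"jaw":255,"dx":0,"dy":-2,"dz":0,"spin":0}
    - {"jaw":255,"dx":0,"dy":0,"dz":0,"spin":0}

```text
t: 62.48
position: [573.8, 343.0, 53.5]
tcp_rot: [[-0.857, -0.515, -0.001], [-0.515, 0.857, -0.001], [0.001, -0.0, -1.0]]
contact_force: [-2.9, -0.5, 6.7]
gripper_width: 11.9
```

Call:
carry_out:
  moves:
    - {"jaw":120,"dx":0,"dy":0,"dz":0,"spin":0}
    - {"jaw":0,"dx":0,"dy":0,"dz":0,"spin":0}
    - {"jaw":0,"dx":0,"dy":0,"dz":0,"spin":0}
    - {"jaw":0,"dx":0,"dy":0,"dz":0,"spin":0}
    - {"jaw":0,"dx":0,"dy":0,"dz":10,"spin":0}
    - {"jaw":0,"dx":0,"dy":0,"dz":25,"spin":0}
    - {"jaw":0,"dx":0,"dy":0,"dz":40,"spin":0}
    - {"jaw":0,"dx":0,"dy":0,"dz":40,"spin":0}

```text
t: 63.48
position: [574.3, 343.5, 170.1]
tcp_rot: [[-0.857, -0.516, 0.0], [-0.516, 0.857, 0.0], [-0.0, -0.0, -1.0]]
contact_force: [0.6, 0.1, -0.6]
gripper_width: 85.4
```

Call:
carry_out:
  moves:
    - {"jaw":0,"dx":0,"dy":0,"dz":40,"spin":0}
    - {"jaw":0,"dx":0,"dy":-20,"dz":30,"spin":0}
    - {"jaw":0,"dx":0,"dy":-40,"dz":0,"spin":0}
    - {"jaw":0,"dx":0,"dy":-45,"dz":0,"spin":0}
    - {"jaw":0,"dx":0,"dy":-45,"dz":0,"spin":0}
    - {"jaw":0,"dx":0,"dy":-30,"dz":0,"spin":0}
    - {"jaw":0,"dx":0,"dy":0,"dz":0,"spin":0}

```text
t: 64.35
position: [574.5, 161.7, 239.3]
tcp_rot: [[-0.858, -0.513, 0.001], [-0.513, 0.858, 0.0], [-0.001, -0.001, -1.0]]
contact_force: [0.1, 0.3, 0.1]
gripper_width: 85.4
```

Run:
```python
from h import *
s=arm.observe(); print(s['position'],s['contact_force'])
im=vision.snapshot('top'); overlay('top','o30.png',(432,321.5,9.7),(110,140,210,260),6,im)
rects('top','jaw_model',100,im)
save('wrist','w30.png',scale=1.5)
save('scene','s30.png',(100,50,270,190),4.5)
```

```text
[574.51 161.66 239.32] [0.1  0.27 0.11]
```

View pics/o30.png

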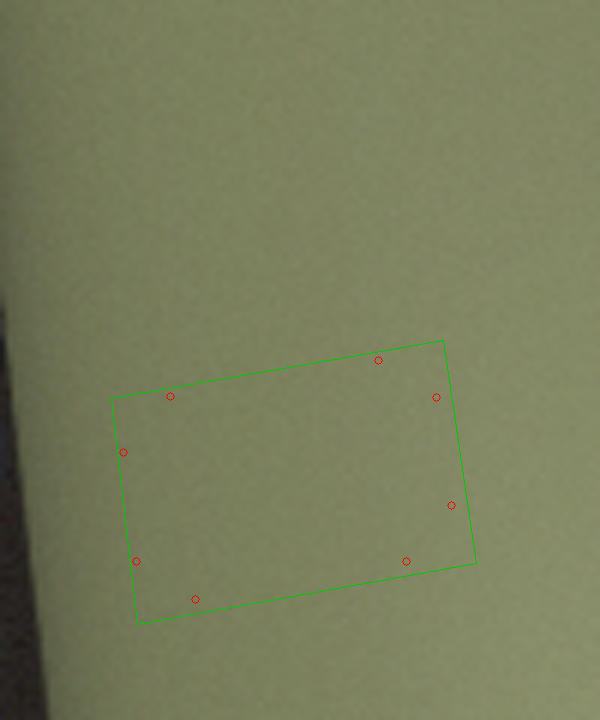

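View pics/w30.png

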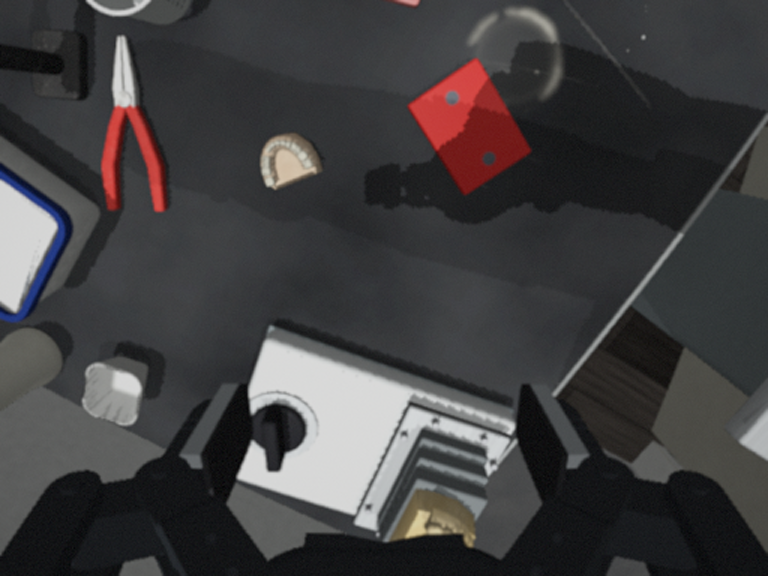

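View pics/s30.png

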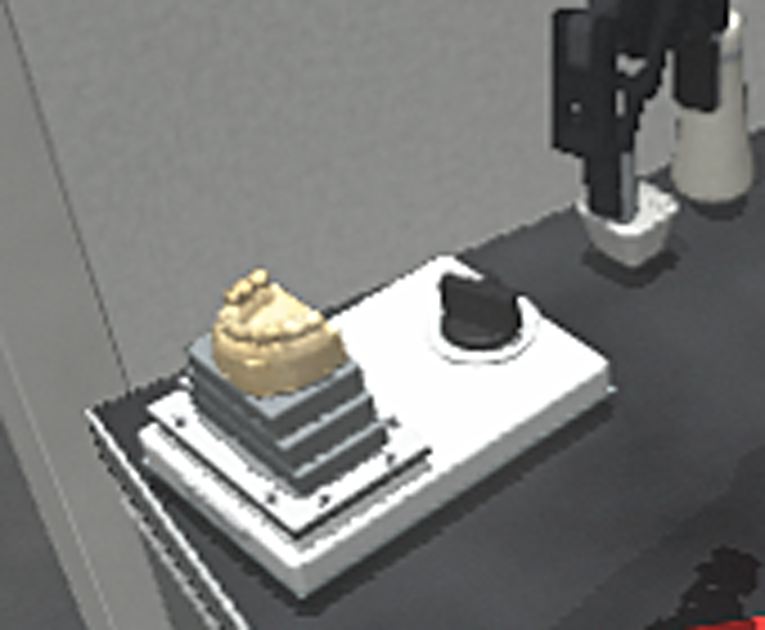

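Call:
carry_out:
  moves:
    - {"jaw":0,"dx":0,"dy":-45,"dz":0,"spin":0}
    - {"jaw":0,"dx":0,"dy":-50,"dz":0,"spin":0}
    - {"jaw":0,"dx":0,"dy":-50,"dz":0,"spin":0}
    - {"jaw":0,"dx":0,"dy":-50,"dz":0,"spin":0}
    - {"jaw":0,"dx":0,"dy":-40,"dz":0,"spin":0}
    - {"jaw":0,"dx":0,"dy":-20,"dz":0,"spin":0}
    - {"jaw":0,"dx":0,"dy":0,"dz":0,"spin":0}

```text
t: 65.42
position: [574.6, -91.6, 238.1]
tcp_rot: [[-0.857, -0.515, -0.0], [-0.515, 0.857, 0.0], [-0.0, 0.0, -1.0]]
contact_force: [0.2, 0.3, 0.9]
gripper_width: 85.1
```

Run:
```python
from h import *
im=vision.snapshot('top'); overlay('top','o31.png',(432,321.5,9.7),(110,140,210,260),6,im)
rects('top','jaw_model',105,im)
c=cam('top')
print(w2p(c,tabpts((432,321.5,9.7),np.array([(0,0,48.),(140,0,17)])))*6-np.array([660,840]))
```

```text
top jaw_model 0.56 [151.5 217.4] rect [430.47 323.23] [53.26 63.67] 11.1 rgb [203.21 192.36 150.29]
[[258.3  466.37]
 [234.87 135.7 ]]
```

View pics/o31.png

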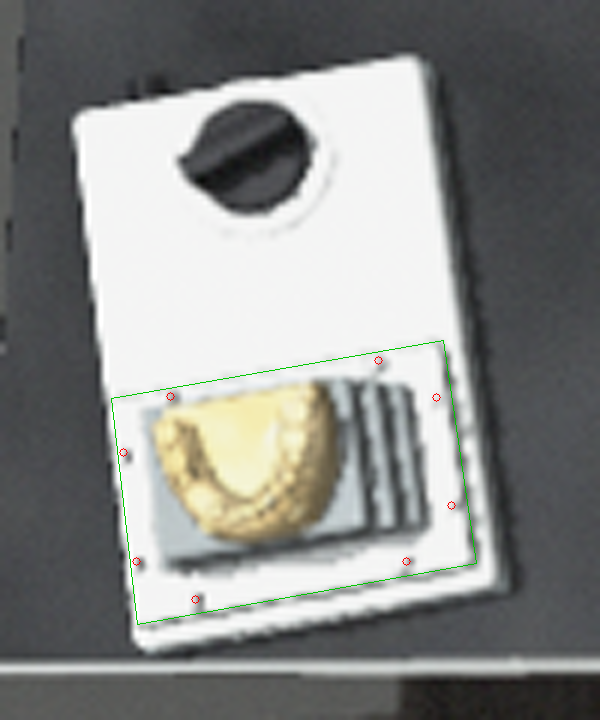

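Run:
```python
from h import *
im=np.load('pics/last_top.npy')
o=cv2.resize(im[150:182,132:168],None,fx=16,fy=16,interpolation=cv2.INTER_CUBIC)
o=np.clip(o.astype(float)*1.8,0,255).astype(np.uint8)
c=cam('top'); ctr=tabpts((432,321.5,9.7),np.array([(140,0,17.)]))[0]+np.array([0,3,0])
for th,col in((0.8,(255,0,0)),(1.2,(0,255,0)),(1.6,(0,0,255))):
    a=np.radians(9.7)-th; L=np.array([np.cos(a),np.sin(a),0])*25; w=np.array([-np.sin(a),np.cos(a),0])*6.5
    q=((w2p(c,[ctr+L+w,ctr+L-w,ctr-L-w,ctr-L+w])-np.array([132,150])+.5)*16).astype(int)
    cv2.polylines(o,[q.reshape(-1,1,2)],True,col,1)
cv2.imwrite('pics/sel2.png',o[:,:,::-1])
```

```text
(no output)
```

View pics/sel2.png

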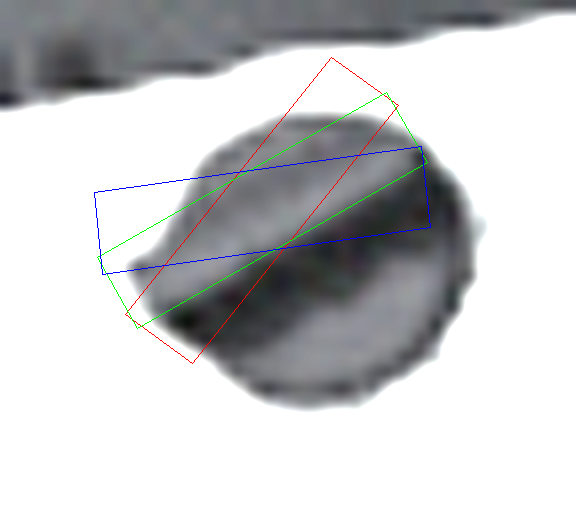

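The bar edge runs parallel to the 1.2 rad outline. The plates and jaw are centred and upright in both views. Handing in.

Run:
```python
from h import *
s=arm.observe(); print(s['t'],s['contact_force'],s['gripper_width'])
print(order.sign_off())
```

```text
65.525 [ 0.3  -0.09  0.18] 85.14366939734485
the job is handed in; nothing more can be done
None
```

I stacked the three plates that were present (104, 92 and 80 mm; the 68 mm one was absent) on the sprung table, longest at the bottom. I then stood the yellow jaw on top, turned the selector back to its end stop and forward three clicks, and handed in at about 65 s. The sign-off gave no verdict.

- **Pressing:** I pressed each plate with the fingertips after letting it go. The table gave about 4 mm, at 9 to 12 N.
- **Knocked plate:** After I pressed plate_a it got knocked about 10 mm against the pins. I recentred it and pressed it again before adding the next plate.
- **Last checks:**
  - The top and scene views show the plates flat and square.
  - In the top view the jaw is upright about 2 mm from the table centre.
  - The selector bar is parallel to the 1.2 rad outline.
  - The red plate was never touched.
- **Disagreements:** The table centre differed by 2 to 3 mm between the top and wrist cameras. The selector grip suggested a further offset of about 5 mm. I went by the wrist view of the plates against the pins. All of this is well within the 15 mm tolerance.

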